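Hold a cold-chain temperature logger on its read-out contacts

TASK

The vaccine-box temperature logger has to be read out. Put the wiped-down read-out adapter back on the reader base: both holes over the pegs, fully down, its tall white contact block at the end away from the lamps, and let go of it. Then set the logger flat in the adapter with its gold contacts towards the contact block, press it home into the corner, flush against the contact block and the side rail at once so that the sprung contacts and the sprung plunger are both pushed in, and finish while still gripping it and holding it there, for nothing latches it; leave the two vials behind it standing where they are.

Things in the scene. Friction and masses are not known exactly. Their poses are not given: they have to be found in the camera images.
- reader_base: low off-white housing fixed to the counter, 196 (its x) x 134 (y) x 30 mm, with a slate-grey seat on top and three small lamps and a black strip on the strip of top at its front (-x) end; origin at the centre of its underside, z up. Two upright steel pegs, 10 mm thick for the lowest 5 mm and then tapering to 4 mm, 11 mm tall in all, rise from the seat
- base_seat (a point): middle of the seat on the reader base's top, 30 mm above the counter, 14 mm towards +x from the base's centre, axes as the base's. The pegs stand at x -66, y +47 mm and x +10, y -46 mm from it. The adapter is seated when its origin lies on this point with the same axes
- adapter: loose read-out adapter, about 0.6 kg: slate-grey plate 160 (x) x 124 (y) x 12 mm with two through holes of 12 mm at x -66, y +47 and x +10, y -46 mm; origin at the centre of the plate's underside, z up. The white contact block (back stop) stands on its +x end, the white side rail (side stop) on its +y edge; the plate's top beside them is the floor the logger lies on
- adapter_grip (a point): point in the slate-grey grip rib on top of the contact block, at adapter x +40, y 0, z +58 mm, about over the centre of mass. The rib is 42 mm long (adapter x), 20 mm thick (y), from z 36 (top of the block) to z 61 mm; pinch it here from above, fingers closing along adapter y
- contact_block: the white block fixed on the adapter's +x end, 124 mm wide (y), adapter x +32 to +80 mm, from the plate's top (z 12) to z 36 mm, with all it carries; its origin is the adapter's. Its face at adapter x = +32 mm is the back stop
- side_rail: the white rail fixed on the adapter's +y edge, adapter x -50 to +32 mm, y +46 to +62 mm, from z 12 to z 30 mm, with all it carries; its origin is the adapter's. Its face at adapter y = +46 mm is the side stop
- pocket_home (a point): where the logger's origin lies when it is home: on the plate's top (adapter z 12 mm), adapter x -10, y +22 mm, axes as the adapter's; the back stop is 42 mm to +x of it, the side stop 24 mm to +y
- contact_pins (a joint): sprung black contact carriage with gold pins in the back stop's face, in front of the middle of the logger's end and 13 mm above the floor: 0 when it stands out 4.5 mm, 0.0045 when pushed in flush with the stop; pushes back along adapter -x with 2 N at 0 and about 4.3 N when flush, 0.5 N per mm; springs out again when let go
- side_plunger (a joint): sprung round steel plunger in the side rail's face, at the middle of the logger's length and 10 mm above the floor: 0 when it stands out 4.5 mm, 0.0045 when flush with the stop; pushes back along adapter -y with 1.6 N at 0 and about 3.4 N when flush, 0.4 N per mm; springs out again when let go
- logger: loose temperature logger: off-white block 84 (x) x 48 (y) x 40 mm, 0.10 to 0.19 kg, teal band, display on top, dark grey cap round its -x end; origin at the centre of its underside; lies display up. At home its top is 16 mm above the contact block, 22 mm above the rail: grip it across its 48 mm with the fingertips 20 mm or more above its underside
- logger_contacts (a point): middle of the three gold contacts on the logger's +x end face, 42 mm from its centre, 13 mm above its underside
- vial_blue: loose glass vial with a blue cap, 37 mm wide, 78 mm tall, standing at the back; origin under its centre; not to be disturbed
- vial_green: loose glass vial with a green cap, 37 mm wide, 78 mm tall, standing at the back; origin under its centre; not to be disturbed

How it is judged:
By the outcome, as a careful person would: the job done as asked, in the order asked, and still so for the second after the job is handed in, while the arm keeps its last pose, push and grip.
It also fails if it takes over 72 s, if anything falls off the work surface, if the arm or the gripper's body presses on something with over 40 N, if the wrist force passes 120 N, or if a joint passes its speed limit or range.

ROBOT

A 6-joint arm with a two-finger parallel gripper is mounted at the origin on a cart in front of the work surface, level with it; the furniture and walls round the work are solid. World frame = base frame: x ahead of the robot, y to its left, z up, the work surface at z = 0. Lengths are in mm, angles in rad, forces in N, time in s.
With the tool pointing down it reaches from about 350 to 875 mm from the base axis. Payload 4.2 kg.
Tool frame: the origin (TCP) lies at the very end of the fingers, on their centre line; the grasp point (between the pads) lies ctrl.grasp_offset behind it (ctrl.grasp_offset is the distance from the TCP to the grasp point, in mm); y points along the fingers, x is the direction in which the jaws open and shut, and the axes are right-handed (so a half turn about y gives the same grasp; the last joint's range is limited). The gripper opens to 87 mm and grips with 3 to 60 N. Pads are 19 mm wide; open, the fingers measure 117 mm over their backs; the gripper's body (75 mm by 190 mm) begins 51 mm behind the grasp point.
Start: joints at [1.51, 0.385, 0.008, 0, -1.194, -0.259], TCP at [196.453, 593.3, 222.55] pointing down, gripper open.
Joint ranges: [-3.14, 3.14], [-1.21, 2.06], [-1.07, 1.41], [-3.16, 2.05], [-2.99, -0.16], [-3.1, 3.1]. Speed limits (rad/s): [2.79, 2.79, 3.14, 3.14, 3.14, 3.14].

INTERFACE

Orientations are given as a unit quaternion [x, y, z, w].
In Python, from bench import ctrl gives the robot as it stands. The module is installed in compiled form; this text tells all that it offers.
- The arm moves only by the tool step_arm, never from a script. Its argument "moves" is text: rows parted by semicolons, each of 7 numbers parted by spaces: the shift along the tool's x, y, z in m, then the turn, a rotation vector about the tool's x, y, z in rad, then the gripper's target within -1 to 1 (fully open at 1, half-way at 0, shut at -1). In form: tx ty tz wx wy wz fingers; .... A call has 1 to 5 rows; each row shifts and turns the commanded pose from where the row before left it, along the tool's axes as they then stand; what a row does not reach is not made up. A row lasts 1/10 s, in which the tool goes at most 50 mm and 8.59 degrees, less where a joint would pass 70% of its speed; a pose out of reach is approached as far as the arm can. A call with a gripper value outside its range is refused whole. The fingers move at their own pace and stop on an object; the grip force is fixed at half the most. Time passes only in rows, so rows that do not move let the fingers close. It gives the time, the measured TCP pose, the force and the opening at its end, in the units of the state.
- ctrl.read_state(): the state, without advancing time (a new reading comes with each control period).
- ctrl.get_image(name): name is "scene" or "side" or "wrist"; returns a dict with "image" (384x512x3 uint8, red, green, blue), "z_map" (384x512 float32, mm along the optical axis (not along the pixel's ray), 0 where there is no reading), "fx", "fy", "cx", "cy" (pixels), "R" (3x3) and "t" (3): a world point X has camera coordinates R X + t. Camera axes: x right, y down, z forward; pixel columns grow to the right and rows downward; lengths in mm; the calibration is good to about 2 mm. A picture is of the moment at which its call begins.
- ctrl.job_done(): hands the job in, once; it reports no verdict.
Trained networks look in the newest picture that a camera, given by its name, has taken for a name from the list of things; names that differ only in an ending like _2 or _b are one class to them, and where a whole thing is asked for, a point or a joint stands for the part that bears it (a point fixed in the world has none). Each returns a list of dicts, best first, with "score" (0 to 1); they miss things now and then, are a little off and sometimes report something else, mostly with a low value. They report only what shows in the picture. A call takes as long as a camera call.
- ctrl.search_frame(camera, label): "box" ([centre column, centre row, width, height] in pixels, round what is visible of it).
- ctrl.spot_point(camera, label): "centre" ([column, row] in pixels: a listed point, or the origin of a listed thing).
The state is a dict: "clock": time; "q": joint angles; "dq": joint speeds; "joint_torque": joint torques, N m; "position": TCP position; "tcp_rot": TCP orientation; "wrist_force": force on the tool from outside, world axes, zero at the start; "moment": the same for the moment, N m; "grip_width": finger opening in mm.
Only numpy, scipy, OpenCV 4.12 (cv2) and the standard library are available. Lean on these libraries where they do the work, as an engineer would, in place of code of your own. Each camera call takes 0.05 s, during which the arm holds its last target.

## Working session

There is one attempt and no reset: what is moved stays moved. The work goes in short steps, Python scripts to look and compute and a tool call to move; the robot and the scene stay as the last step left them, time stands still between calls to the robot, and variables do not carry over. Pictures are saved under pics/ and viewed, and the job is handed in when it is done.

Besides the shell and the picture viewer there is one more tool, called after ">>>" by a JSON object that holds its "method" and its "body", one argument or row to a line. step_arm: Moves the arm, as the interface text tells. Its arguments: {"type":"object","properties":{"moves":{"type":"string"}},"required":["moves"]}

```bash
mkdir -p pics
cat > h.py <<'E'
import numpy as np, cv2, json
from bench import ctrl
from scipy.spatial.transform import Rotation as Ro
def grab(cam,name=None,scale=1.5):
    d=ctrl.get_image(cam)
    if name: cv2.imwrite('pics/'+name+'.png',cv2.resize(d['image'][:,:,::-1],None,fx=scale,fy=scale))
    return d
def pt(d,c,r,z=None):
    z=d['z_map'][int(round(r)),int(round(c))] if z is None else z
    X=np.array([(c-d['cx'])*z/d['fx'],(r-d['cy'])*z/d['fy'],z])
    return np.array(d['R']).T@(X-np.array(d['t']))
def ptz(d,c,r,h):
    R=np.array(d['R']);t=np.array(d['t'])
    o=-R.T@t; v=R.T@np.array([(c-d['cx'])/d['fx'],(r-d['cy'])/d['fy'],1])
    return o+v*(h-o[2])/v[2]
def proj(d,X):
    c=np.array(d['R'])@np.array(X)+np.array(d['t']); return [c[0]/c[2]*d['fx']+d['cx'],c[1]/c[2]*d['fy']+d['cy']]
E
python3 - <<'E'
from h import *
np.set_printoptions(precision=3,suppress=True)
print(ctrl.read_state(), ctrl.grasp_offset)
for c in ['scene','side','wrist']:
    d=grab(c,c+'0')
    print(c,d['fx'],np.array(d['R']).tolist(),d['t'], 'cam', -np.array(d['R']).T@np.array(d['t']))
    for l in ['reader_base','base_seat','adapter','adapter_grip','pocket_home','logger','logger_contacts','vial_blue','vial_green','contact_block','side_rail']:
        s=ctrl.spot_point(c,l)[:2]; print(l,[(round(x['score'],2),np.round(x['centre'],1).tolist()) for x in s])
E
```

```text
{'clock': 0.0, 'q': array([ 1.51 ,  0.386,  0.007, -0.001, -1.194, -0.259]), 'dq': array([-0.001,  0.001,  0.   ,  0.003,  0.001, -0.   ]), 'joint_torque': array([  0.001, -39.067,  18.741,   4.22 ,   0.011,  -0.   ]), 'position': array([196.256, 592.727, 221.431]), 'tcp_rot': array([ 0.415, -0.573,  0.574, -0.413]), 'wrist_force': array([-0.267, -0.82 ,  0.554]), 'moment': array([ 0.036,  0.025, -0.015]), 'grip_width': 87.0905029588131} 18.700000000000003
scene 464.95202646561194 [[0.7504573677725271, -0.660906930501062, 0.003970940895386859], [-0.28790402093978495, -0.3323103468052186, -0.8981542785807455], [0.5949159721192853, 0.6728832459066431, -0.4396625109052467]] [-517.383  188.505 1030.822] cam [-170.707 -972.922  624.575]
reader_base [(0.7, [203.8, 184.3])]
base_seat [(0.55, [211.3, 178.2])]
adapter [(0.62, [214.6, 224.2]), (0.59, [214.0, 226.7])]
adapter_grip [(0.71, [228.6, 206.3])]
pocket_home [(0.6, [212.0, 217.1])]
logger [(0.76, [282.3, 282.2])]
logger_contacts [(0.89, [302.5, 272.4]), (0.47, [283.7, 282.8])]
vial_blue [(0.67, [293.1, 201.5])]
vial_green []
contact_bl
[... 474 characters left out ...]
[(0.78, [286.3, 238.2])]
logger [(0.95, [311.7, 165.2])]
logger_contacts [(0.58, [298.0, 154.8])]
vial_blue [(0.55, [194.7, 212.1])]
vial_green [(0.72, [208.4, 195.3])]
contact_block [(0.76, [288.9, 235.5]), (0.67, [194.7, 213.5])]
side_rail [(0.52, [291.4, 236.2])]
wrist 269.94835119959384 [[-0.3139795855178306, -0.9494296442857557, 0.0004128310491300741], [-0.9196563120669324, 0.3042414244311101, 0.24833329083225755], [-0.23590058828561816, 0.0775919210456414, -0.9686745615710916]] [624.043 -29.454 388.405] cam [260.474 571.309 383.295]
reader_base []
base_seat []
adapter []
adapter_grip []
pocket_home []
logger []
logger_contacts []
vial_blue []
vial_green []
contact_block []
side_rail []
```

View pics/scene0.png

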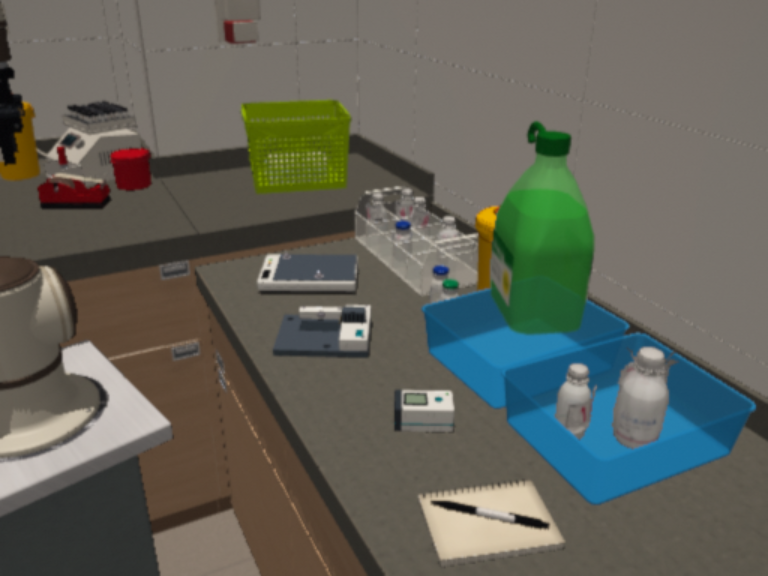

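View pics/side0.png

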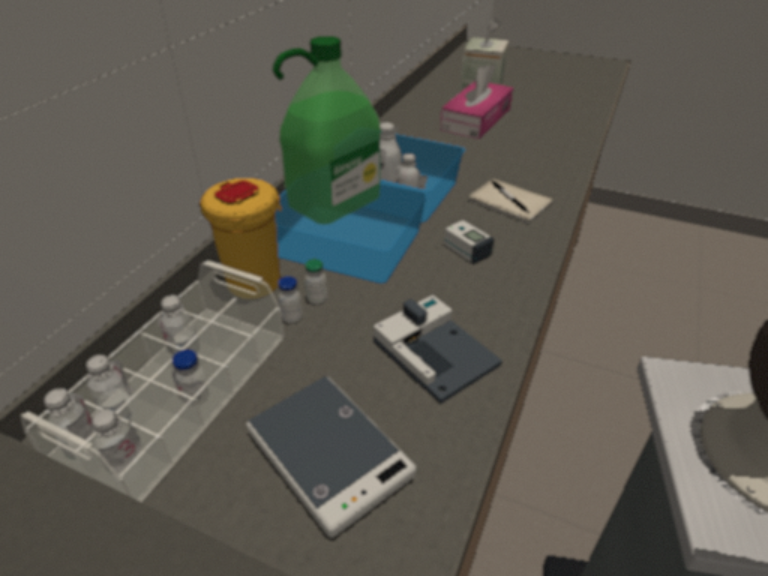

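View pics/wrist0.png

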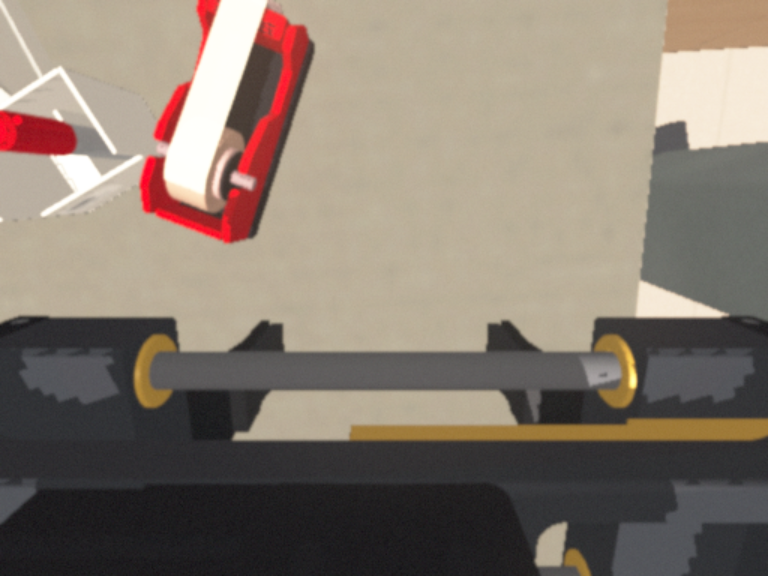

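```bash
cat >> h.py <<'E'
def cloud(d):
    z=d['z_map']; r,c=np.mgrid[:z.shape[0],:z.shape[1]]
    X=np.stack([(c-d['cx'])*z/d['fx'],(r-d['cy'])*z/d['fy'],z],-1)
    P=(X-np.array(d['t']))@np.array(d['R']); P[z<=0]=np.nan; return P
def rect(P,m):
    m=m.astype(np.uint8); n,l,s,ce=cv2.connectedComponentsWithStats(m)
    for i in range(1,n):
        if s[i,4]<60: continue
        q=P[l==i]; rc=cv2.minAreaRect(q[:,:2].astype(np.float32))
        print('px',ce[i].round(),s[i,4],'ctr',np.round(rc[0],1),'size',np.round(rc[1],1),'ang',round(rc[2],2),'z',np.round(np.percentile(q[:,2],[5,50,95]),1))
E
python3 - <<'E'
from h import *
for c in ['side','scene']:
    d=grab(c); P=cloud(d)
    z=P[...,2]; reg=(P[...,0]>250)&(P[...,0]<700)&(P[...,1]>-400)&(P[...,1]<420)
    for b in [(8,16),(22,34),(33,39.5),(36.5,43),(50,66),(70,85)]:
        print(c,b); rect(P,reg&(z>b[0])&(z<b[1]))
E
```

```text
side (8, 16)
px [313. 168.] 70 ctr [ 421.5 -373.5] size [38.3 84.2] ang 81.83 z [ 8.7 12.3 15.7]
px [239. 182.] 96 ctr [ 616.6 -277. ] size [127.1  34.7] ang 2.86 z [ 8.6 12.2 15.4]
px [300. 238.] 1791 ctr [ 459.9 -111.7] size [125.8 159.9] ang 46.38 z [ 9.6 11.7 13.7]
px [233. 344.] 104 ctr [537.3 179. ] size [108.9  45.6] ang 17.18 z [10.5 13.4 15.6]
side (22, 34)
px [242. 175.] 198 ctr [ 587.8 -304.4] size [202.8  97.3] ang 32.19 z [22.6 28.7 33.6]
px [315. 164.] 105 ctr [ 421.1 -373. ] size [39.8 83.1] ang 80.95 z [22.7 28.4 33.7]
px [276. 232.] 461 ctr [472.6 -97.4] size [130.  118.8] ang 27.71 z [23.2 29.1 33. ]
px [220. 301.] 6062 ctr [581.8  97.5] size [132.7 195.1] ang 48.38 z [26.2 29.4 31.3]
side (33, 39.5)
px [315. 160.] 105 ctr [ 417.7 -391.4] size [49.6 71.3] ang 47.14 z [33.6 37.9 39.4]
px [235. 175.] 99 ctr [ 627.6 -275.7] size [ 26.  143.6] ang 86.92 z [33.6 36.2 38.9]
px [274. 213.] 561 ctr [ 500.5 -150.2] size [123.9  49.4] ang 46.27 z [33.7 35.6 37.3]
side (36.5, 43)
px [316. 159.] 186 ctr [ 417.3 -391. ] size [49.6 70.1] ang 47.19 z [37.2 39.6 41.5]
px [237. 174.
[... 2308 characters left out ...]
 84 ctr [304.6 351.1] size [ 14.5 115.4] ang 73.77 z [37.  40.2 42.5]
px [300. 235.] 69 ctr [ 544.6 -331. ] size [136.7   5.2] ang 76.53 z [36.8 39.4 42.6]
px [273. 265.] 185 ctr [ 413.6 -392.5] size [47.3 60.8] ang 44.37 z [36.6 37.7 39.1]
scene (50, 66)
px [136. 156.] 898 ctr [489.9 364.4] size [137.2 465.1] ang 75.78 z [51.3 60.9 65.8]
px [309. 206.] 219 ctr [ 638.4 -276.4] size [ 11.4 124.1] ang 79.14 z [51.  58.4 65.4]
px [236. 207.] 86 ctr [ 497.3 -152.9] size [20.9 39.5] ang 53.15 z [51.4 56.3 58.9]
px [300. 228.] 175 ctr [ 542.8 -331.9] size [140.3   5. ] ang 77.13 z [50.5 57.9 64.8]
scene (70, 85)
px [302. 209.] 390 ctr [ 582.4 -301.6] size [209.9 102. ] ang 32.75 z [71.1 78.9 83.2]
```

```bash
cat >> h.py <<'E'
def plan(xyz,yaw,refpos=None,refq=None):
    """tool target: TCP xyz mm, jaw axis (tool x) at world yaw deg (mod 180), tool y down"""
    s=ctrl.read_state(); p=s['position'] if refpos is None else refpos
    R=Ro.from_quat(s['tcp_rot'] if refq is None else refq)
    best=None
    for k in (0,180):
        a=np.radians(yaw+k); x=np.array([np.cos(a),np.sin(a),0]); y=np.array([0,0,-1.]); T=Ro.from_matrix(np.stack([x,y,np.cross(x,y)],1))
        w=(R.inv()*T).as_rotvec()
        print('yaw',yaw+k,'rotvec deg',np.round(np.degrees(w),2),'rad',np.round(w,4))
    v=R.inv().apply(np.array(xyz)-p)
    print('tool shift m',np.round(v/1000,4),'q6',s['q'][5].round(3), 'tool x yaw',np.degrees(np.arctan2(*R.as_matrix()[:2,0][::-1])).round(2),'tooly',R.as_matrix()[:,1].round(4),'z',R.as_matrix()[:,2].round(3),'pos',s['position'].round(1),'F',s['wrist_force'].round(1),'M',s['moment'].round(2),'t',round(s['clock'],2),'w',round(s['grip_width'],1))
def yr(d,k=1): pass
E
python3 - <<'E'
from h import *
plan([498,-139,222],46.4)
plan([498,-139,222],60)
s=ctrl.read_state();R=Ro.from_quat(s['tcp_rot'])
print(R.inv().apply(np.array([260.5,571.3,383.3])-s['position']))
E
```

```text
yaw 46.4 rotvec deg [  -0.   -154.72    0.  ] rad [-0.     -2.7004  0.    ]
yaw 226.4 rotvec deg [-0.   25.28 -0.  ] rad [-0.      0.4412 -0.    ]
tool shift m [6.004e-01 6.000e-04 5.165e-01] q6 -0.259 tool x yaw -108.32 tooly [ 0.  0. -1.] z [ 0.949 -0.314  0.   ] pos [196.5 593.3 222.6] F [ 0.4 -0.1 -0.1] M [-0.04 -0.03 -0.02] t 1.9 w 87.1
yaw 60 rotvec deg [  -0.   -168.32    0.  ] rad [-0.     -2.9378  0.    ]
yaw 240 rotvec deg [-0.   11.68 -0.  ] rad [-0.      0.2038 -0.    ]
tool shift m [6.004e-01 6.000e-04 5.165e-01] q6 -0.259 tool x yaw -108.32 tooly [ 0.  0. -1.] z [ 0.949 -0.314  0.   ] pos [196.5 593.3 222.6] F [ 0.4 -0.1 -0.1] M [-0.04 -0.03 -0.02] t 1.9 w 87.1
[   0.75544489 -160.74521058   67.70928478]
```

>>> {"method": "step_arm", "body": {
  "moves": "0.035 0 0.03 0 0 0 1;0.035 0 0.03 0 0 0 1;0.035 0 0.03 0 0 0 1;0.035 0 0.03 0 0 0 1;0.035 0 0.03 0 0 0 1"
}}

```text
clock: 2.4
position: [284.2, 378.3, 222.7]
tcp_rot: [-0.414, 0.573, -0.573, 0.414]
wrist_force: [1.3, 0.6, 0.3]
grip_width: 87.3
```

>>> {"method": "step_arm", "body": {
  "moves": "0.035 0 0.03 0 0 0 1;0.035 0 0.03 0 0 0 1;0.035 0 0.03 0 0 0 1;0.035 0 0.03 0 0 0 1;0.035 0 0.03 0 0 0 1"
}}

```text
clock: 2.9
position: [371.5, 165.1, 223.1]
tcp_rot: [-0.414, 0.573, -0.573, 0.415]
wrist_force: [0.5, 0.0, 0.3]
grip_width: 87.0
```

>>> {"method": "step_arm", "body": {
  "moves": "0.035 0 0.03 0 0 0 1;0.035 0 0.03 0 0 0 1;0.035 0 0.03 0 0 0 1;0.035 0 0.03 0 0 0 1;0.02 0 0.02 0 0 0 1"
}}

```text
clock: 3.4
position: [454.3, -31.8, 222.8]
tcp_rot: [0.413, -0.574, 0.574, -0.413]
wrist_force: [-1.1, -0.1, 0.2]
grip_width: 86.8
```

Run:
```python
from h import *
plan([498,-139,222],46.4)
```

```text
yaw 46.4 rotvec deg [-2.0000e-02 -1.5486e+02  5.0000e-02] rad [-3.0000e-04 -2.7028e+00  8.0000e-04]
yaw 226.4 rotvec deg [-3.000e-02  2.514e+01 -1.000e-02] rad [-6.000e-04  4.388e-01 -2.000e-04]
tool shift m [0.0879 0.0009 0.0754] q6 0.96 tool x yaw -108.46 tooly [ 6.e-04 -1.e-04 -1.e+00] z [ 0.949 -0.317  0.001] pos [454.3 -31.8 222.8] F [-1.1 -0.1  0.2] M [ 0.09 -0.02  0.05] t 3.4 w 86.8
```

>>> {"method": "step_arm", "body": {
  "moves": "0.03 0 0.025 0 0 0 1;0.03 0 0.025 0 0 0 1;0.028 0 0.025 0 0.146 0 1;0 0 0 0 0.146 0 1;0 0 0 0 0.146 0 1"
}}

```text
clock: 3.9
position: [497.5, -137.6, 222.2]
tcp_rot: [-0.277, 0.651, -0.651, 0.277]
wrist_force: [1.0, -0.0, 0.1]
grip_width: 87.0
```

Run:
```python
from h import *
plan([498,-139,222],46.4)
d=grab('wrist','w1'); P=cloud(d); z=P[...,2]
for b in [(-3,3),(8,16),(27,33),(33,39),(50,66)]:
    print(b); rect(P,(z>b[0])&(z<b[1]))
for l in ['adapter','adapter_grip','pocket_home','contact_block']:
    for x in ctrl.spot_point('wrist',l)[:2]: print(l,round(x['score'],2),np.round(x['centre'],1))
```

```text
yaw 46.4 rotvec deg [-4.0000e-02  1.7968e+02  4.0000e-02] rad [-7.0000e-04  3.1361e+00  7.0000e-04]
yaw 226.4 rotvec deg [ 0.03 -0.32  0.03] rad [ 0.0005 -0.0055  0.0004]
tool shift m [0.0007 0.0002 0.0013] q6 0.759 tool x yaw -133.92 tooly [-6.e-04 -0.e+00 -1.e+00] z [ 0.72  -0.694 -0.   ] pos [ 497.5 -137.6  222.2] F [ 1.  -0.   0.1] M [ 0.08  0.04 -0.02] t 3.9 w 87.0
(-3, 3)
px [283. 115.] 70278 ctr [ 545.  -170.8] size [752.3 313.6] ang 46.11 z [-2.6 -1.5 -0.2]
px [317.  19.] 3665 ctr [ 567.5 -327.1] size [150.4  63.1] ang 46.09 z [-0.7  0.7  2.1]
px [73. 52.] 651 ctr [772.1 -79.4] size [38.3 47.9] ang 73.81 z [1.  2.2 2.9]
px [31. 75.] 639 ctr [791.5 -12.6] size [30. 48.] ang 73.86 z [0.9 2.1 2.9]
px [227. 274.] 3309 ctr [395.3   6.1] size [258.8  59.7] ang 46.25 z [-2.7 -1.7 -0.5]
px [367. 363.] 404 ctr [114.5 -40.6] size [31.3 61. ] ang 45.51 z [-2.7 -1.8  0.2]
(8, 16)
px [77. 84.] 517 ctr [737.4 -26.6] size [ 80.6 228.2] ang 6.1 z [ 8.5 12.  15.6]
px [57. 47.] 210 ctr [778.4 -64.3] size [21.8 56.6] ang 49.47 z [ 8.6 12.3 15.7]
px [161.  48.] 72 ctr [ 694.3 -160. ] size [11.  
[... 1509 characters left out ...]
 ang 73.68 z [33.5 36.3 38.8]
px [10. 92.] 124 ctr [778.2   5.7] size [ 2.6 41.7] ang 73.06 z [33.2 36.  38.7]
px [260. 162.] 2745 ctr [ 504.3 -152.8] size [122.6  47.1] ang 46.27 z [33.3 34.4 35.7]
(50, 66)
px [44. 61.] 2852 ctr [778.7 -48.4] size [162.3 105.5] ang 73.59 z [50.9 58.1 65. ]
px [195.  21.] 179 ctr [ 670.1 -210.1] size [31.1 16.6] ang 76.96 z [50.2 52.  65.2]
px [143.  35.] 207 ctr [ 699.3 -159.2] size [16.4 29.9] ang 7.47 z [50.3 52.3 65. ]
px [261. 167.] 541 ctr [ 501.7 -150.8] size [20.  41.8] ang 46.46 z [54.7 58.8 60.4]
adapter 0.73 [262.  199.6]
adapter_grip 0.84 [259.8 180.4]
adapter_grip 0.68 [104.7 232.5]
pocket_home 0.79 [240.  205.2]
contact_block 0.75 [259.9 196.7]
```

View pics/w1.png

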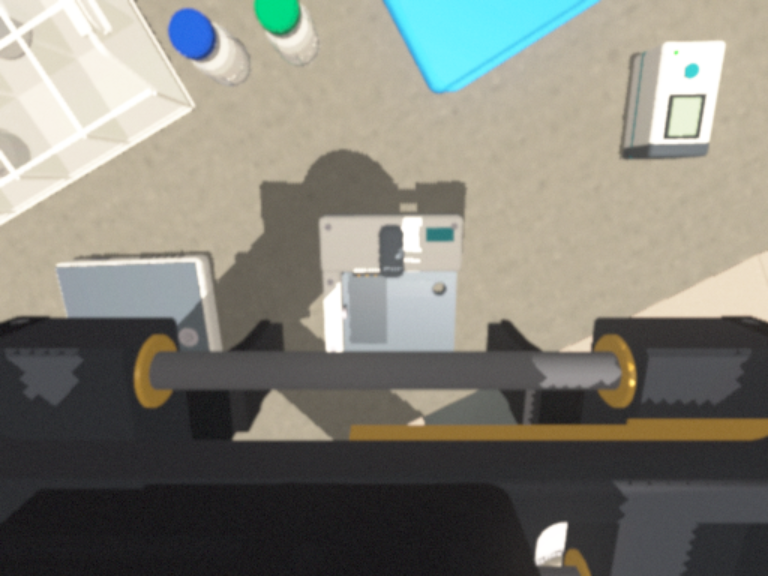

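>>> {"method": "step_arm", "body": {
  "moves": "0.007 0.025 -0.002 0 0 0 1;0 0.04 0 0 0 0 1;0 0.035 0 0 0 0 1;0 0 0 0 0 0 1"
}}

```text
clock: 4.55
position: [487.4, -139.5, 118.5]
tcp_rot: [-0.283, 0.651, -0.648, 0.277]
wrist_force: [-0.9, 0.6, 0.4]
grip_width: 87.3
```

Run:
```python
from h import *
plan([491,-141,120],46.4)
d=grab('wrist','w2'); P=cloud(d); z=P[...,2]
for b in [(8,16),(27,33),(33,39),(50,66)]:
    print(b); rect(P,(z>b[0])&(z<b[1])&(np.abs(P[...,0]-490)<100)&(np.abs(P[...,1]+120)<100))
for l in ['adapter_grip']:
    for x in ctrl.spot_point('wrist',l)[:2]: print(l,round(x['score'],2),np.round(x['centre'],1), ptz(d,*x['centre'],58))
```

```text
yaw 46.4 rotvec deg [   0.6  -179.74   -0.73] rad [ 0.0104 -3.1371 -0.0127]
yaw 226.4 rotvec deg [0.46 0.26 0.38] rad [0.0081 0.0045 0.0066]
tool shift m [-0.0014 -0.0016  0.0037] q6 0.774 tool x yaw -133.34 tooly [-1.040e-02  7.000e-04 -9.999e-01] z [ 0.727 -0.686 -0.008] pos [ 487.4 -139.5  118.5] F [-0.9  0.6  0.4] M [ 0.05  0.06 -0.  ] t 4.55 w 87.3
(8, 16)
px [252. 144.] 128 ctr [ 521.2 -168.5] size [123.5   1.2] ang 46.69 z [ 8.8 10.1 11.3]
px [261. 216.] 3452 ctr [ 461.9 -123.3] size [108.5  41.2] ang 46.53 z [ 9.4 10.5 11.6]
px [247. 271.] 2057 ctr [419.3 -68.9] size [119.4  33.8] ang 46.66 z [ 9.3 10.4 11.4]
(27, 33)
px [219. 147.] 115 ctr [ 541.8 -146.2] size [59.7  1.8] ang 46.56 z [29.7 31.6 32.9]
px [289. 147.] 116 ctr [ 499.1 -190.7] size [60.   3.2] ang 45.65 z [28.4 30.2 32.9]
px [198. 215.] 550 ctr [509.8 -83.8] size [15.4 40.2] ang 46.64 z [27.3 28.3 29.4]
px [228. 198.] 75 ctr [ 503.  -116.8] size [27.5  4.7] ang 46.57 z [27.2 28.4 32.7]
px [201. 265.] 159 ctr [469.2 -45.9] size [15.3 12.8] ang 46.13 z [27.2 28.3 29.4]
(33, 39)
px [253. 171.] 5415 ctr [ 504.2 -152.7] size [123.   46.2] ang 46.56 z [33.4 34.5 35.6]
(50, 66)
px [253. 180.] 1123 ctr [ 501.9 -150.7] size [20.3 41.4] ang 45.73 z [55.  58.8 60.3]
adapter_grip 0.58 [249.4 197.5] [ 493.6442076  -138.84831428   58.        ]
```

View pics/w2.png

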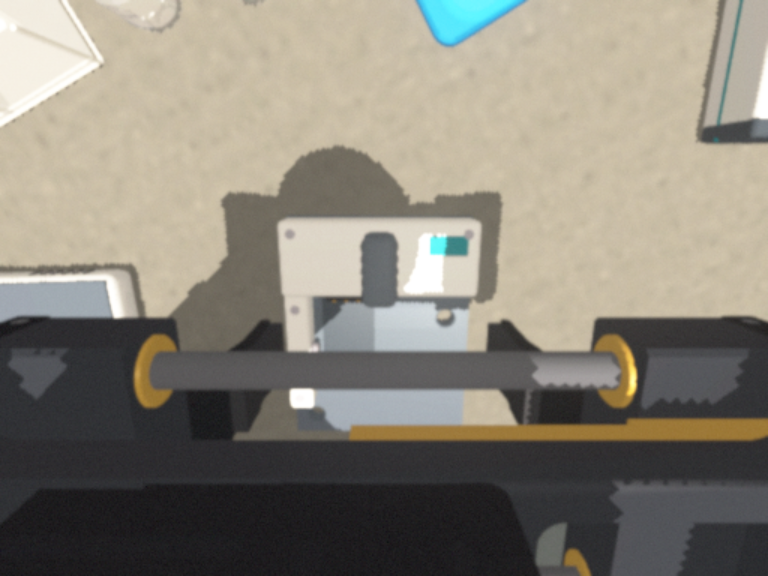

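Run:
```python
from h import *
plan([492,-141.5,40],46.5)
```

```text
yaw 46.5 rotvec deg [ 4.0000e-02 -1.7979e+02  6.0000e-02] rad [ 8.0000e-04 -3.1378e+00  1.0000e-03]
yaw 226.5 rotvec deg [-0.04  0.21  0.03] rad [-0.0007  0.0037  0.0005]
tool shift m [0.0009 0.0832 0.0013] q6 0.773 tool x yaw -133.29 tooly [ 1.e-04 -8.e-04 -1.e+00] z [ 0.728 -0.686  0.001] pos [ 491.7 -139.9  123.2] F [-0.  -0.2  1.7] M [ 0.06 -0.1   0.03] t 4.65 w 86.8
```

>>> {"method": "step_arm", "body": {
  "moves": "0.001 0.03 0.0013 0 0.004 0 1;0 0.03 0 0 0 0 1;0 0.015 0 0 0 0 1;0 0.005 0 0 0 0 1;0 0 0 0 0 0 1"
}}

```text
clock: 5.15
position: [492.8, -141.6, 43.9]
tcp_rot: [0.278, -0.649, 0.65, -0.279]
wrist_force: [0.1, -0.1, -0.7]
grip_width: 87.1
```

Run:
```python
from h import *
plan([492,-141.5,40],46.5)
```

```text
yaw 46.5 rotvec deg [ 1.3000e-01  1.7992e+02 -1.9000e-01] rad [ 2.4000e-03  3.1402e+00 -3.2000e-03]
yaw 226.5 rotvec deg [-0.12 -0.08 -0.09] rad [-0.0021 -0.0014 -0.0015]
tool shift m [ 0.0005  0.0039 -0.0006] q6 0.772 tool x yaw -133.58 tooly [ 2.5e-03 -3.0e-04 -1.0e+00] z [ 0.724 -0.689  0.002] pos [ 492.8 -141.6   43.9] F [ 0.1 -0.1 -0.7] M [ 0.02 -0.02 -0.03] t 5.15 w 87.1
```

>>> {"method": "step_arm", "body": {
  "moves": "0 0.003 0 0 0 0 1;0 0 0 0 0 0 -1;0 0 0 0 0 0 -1;0 0 0 0 0 0 -1;0 0 0 0 0 0 -1"
}}

```text
clock: 5.65
position: [491.5, -141.6, 39.9]
tcp_rot: [0.278, -0.65, 0.65, -0.278]
wrist_force: [0.2, -1.0, 1.0]
grip_width: 63.1
```

>>> {"method": "step_arm", "body": {
  "moves": "0 0 0 0 0 0 -1;0 0 0 0 0 0 -1;0 0 0 0 0 0 -1"
}}

```text
clock: 5.95
position: [491.3, -141.6, 39.5]
tcp_rot: [-0.278, 0.65, -0.65, 0.278]
wrist_force: [0.4, 0.5, -0.7]
grip_width: 38.9
```

>>> {"method": "step_arm", "body": {
  "moves": "0 0 0 0 0 0 -1;0 0 0 0 0 0 -1;0 0 0 0 0 0 -1;0 0 0 0 0 0 -1;0 0 0 0 0 0 -1"
}}

```text
clock: 6.45
position: [491.9, -141.5, 39.6]
tcp_rot: [0.278, -0.65, 0.65, -0.279]
wrist_force: [2.0, 2.1, -1.8]
grip_width: 19.6
```

>>> {"method": "step_arm", "body": {
  "moves": "0 -0.01 0 0 0 0 -1;0 -0.03 0 0 0 0 -1;0 -0.03 0 0 0 0 -1;0 -0.02 0 0 0 0 -1;0 0 0 0 0 0 -1"
}}

```text
clock: 6.95
position: [492.3, -141.8, 132.1]
tcp_rot: [0.277, -0.649, 0.651, -0.28]
wrist_force: [0.8, 0.6, -5.7]
grip_width: 20.0
```

>>> {"method": "step_arm", "body": {
  "moves": "0 0 0 0 0 0 -1;0 0 0 0 0 0 -1"
}}

```text
clock: 7.15
position: [489.3, -141.5, 127.6]
tcp_rot: [-0.28, 0.651, -0.649, 0.277]
wrist_force: [-0.7, 0.2, -5.9]
grip_width: 19.9
```

Run:
```python
from h import *
plan([492,-141.5,130],46.5)
d=grab('wrist','w3'); P=cloud(d); z=P[...,2]
for b in [(95,103),(112,121),(121,128),(140,152)]:
    print(b); rect(P,(z>b[0])&(z<b[1])&(np.abs(P[...,0]-490)<100)&(np.abs(P[...,1]+120)<100))
```

```text
yaw 46.5 rotvec deg [ -0.27 179.81   0.36] rad [-0.0047  3.1383  0.0062]
yaw 226.5 rotvec deg [ 0.23 -0.19  0.17] rad [ 0.004  -0.0033  0.003 ]
tool shift m [-0.0019 -0.0024  0.0019] q6 0.772 tool x yaw -133.69 tooly [-4.9e-03  6.0e-04 -1.0e+00] z [ 0.723 -0.691 -0.004] pos [ 489.3 -141.5  127.6] F [-0.7  0.2 -5.9] M [-0.03 -0.    0.02] t 7.15 w 19.9
(95, 103)
px [263. 161.] 307 ctr [ 517.5 -169.7] size [124.3   1.4] ang 46.01 z [ 96.8  98.6 102.8]
px [256. 271.] 871 ctr [ 454.6 -110. ] size [31.1 20.8] ang 44.82 z [97.8 98.7 99.7]
(112, 121)
px [252. 166.] 597 ctr [ 516.7 -170.1] size [119.9   2.1] ang 46.29 z [112.5 119.1 120.8]
(121, 128)
px [257. 190.] 7446 ctr [ 502.3 -155.4] size [122.5  43.3] ang 46.68 z [121.4 122.4 123.6]
(140, 152)
px [257. 211.] 2053 ctr [ 499.3 -156.2] size [34.3 32.6] ang 18.91 z [142.2 146.8 148.8]
```

View pics/w3.png

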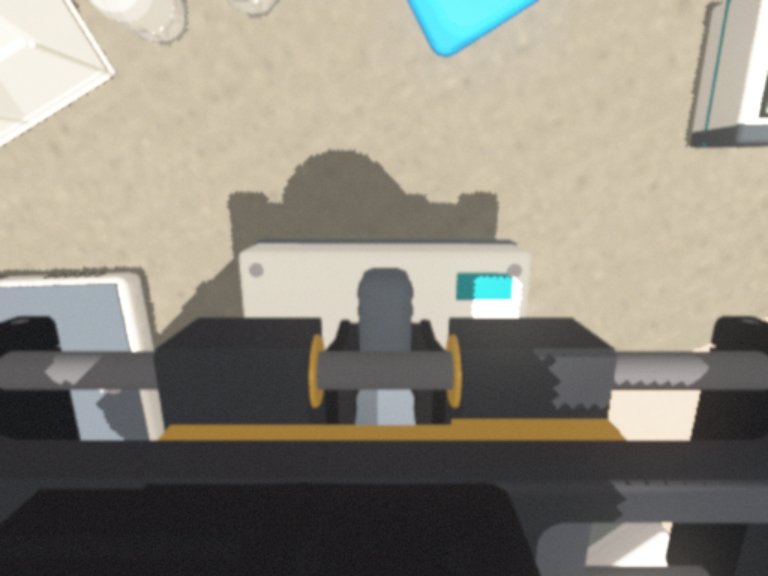

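Run:
```python
from h import *
d=grab('side'); P=cloud(d); z=P[...,2]
im=d['image'][250:365,140:300,::-1]; cv2.imwrite('pics/s1.png',cv2.resize(im,None,fx=5,fy=5,interpolation=cv2.INTER_CUBIC))
reg=(P[...,0]>480)&(P[...,0]<700)&(P[...,1]>-50)&(P[...,1]<220)
for b in [(25,34),(36,46)]: print(b); m=reg&(z>b[0])&(z<b[1]); rect(P,m)
m=(reg&(z>33.5)&(z<46)).astype(np.uint8); n,l,s,ce=cv2.connectedComponentsWithStats(m)
for i in range(1,n): print(ce[i],s[i,4],np.mean(P[l==i],0).round(1),P[l==i][:,2].max().round(1))
a=np.radians(-41.7);R2=np.array([[np.cos(a),-np.sin(a)],[np.sin(a),np.cos(a)]])
s0=np.array([592.3,88.2])
for q in [(-66,47),(10,-46)]:
    w=R2@np.array(q)+s0; print('peg',w,proj(d,[*w,30]),proj(d,[*w,41]))
```

```text
(25, 34)
px [220. 300.] 5849 ctr [582.3  96.9] size [132.6 194.2] ang 48.54 z [27.  29.4 31.3]
(36, 46)
[230.73333333 272.93333333] 15 [568.5  47.7  37.6] 40.9
[213.82608696 326.        ] 23 [574.2 166.9  37.2] 41.8
peg [574.28770664 167.19719797] [np.float64(214.0247845076123), np.float64(328.3990456318415)] [np.float64(213.62348814073349), np.float64(324.96109932326976)]
peg [569.16578551  47.20234007] [np.float64(230.6066667449104), np.float64(275.1022476618042)] [np.float64(230.40596498433322), np.float64(271.58534629698136)]
```

View pics/s1.png

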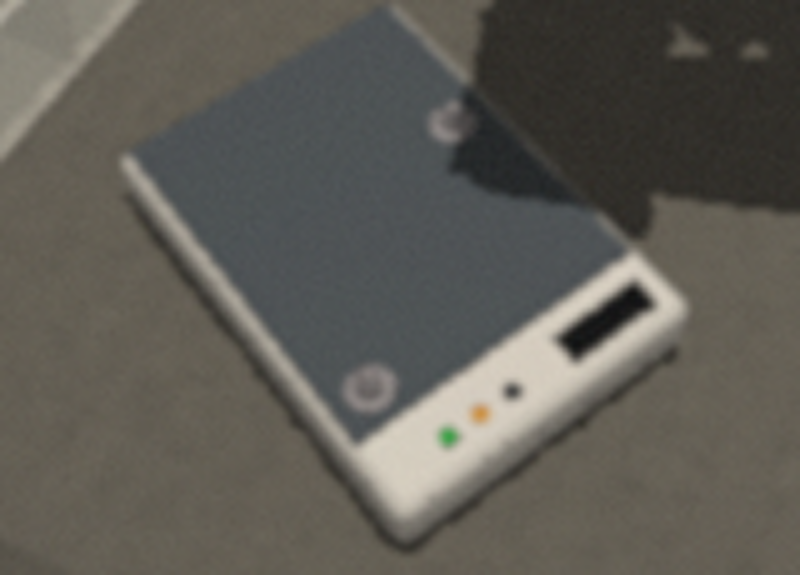

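Run:
```python
from h import *
plan([625,59.4,128],48.3)
```

```text
yaw 48.3 rotvec deg [ -0.23 178.03   0.28] rad [-0.0041  3.1072  0.0049]
yaw 228.3 rotvec deg [ 0.18 -1.97  0.15] rad [ 0.0031 -0.0344  0.0026]
tool shift m [-0.2386 -0.0007 -0.0411] q6 0.772 tool x yaw -133.67 tooly [-4.1e-03  2.0e-04 -1.0e+00] z [ 0.723 -0.69  -0.003] pos [ 490.  -141.6  127.8] F [ 0.1 -0.8 -6. ] M [ 0.02 -0.04 -0.03] t 7.25 w 19.5
```

>>> {"method": "step_arm", "body": {
  "moves": "-0.02 0 -0.005 0 0 0 -1;-0.03 0 -0.005 0 0 0 -1;-0.035 0 -0.005 0 0 0 -1;-0.035 0 -0.005 0 0 0 -1;-0.035 0 -0.005 0 0 0 -1"
}}

```text
clock: 7.75
position: [580.2, -11.2, 128.1]
tcp_rot: [-0.279, 0.65, -0.65, 0.277]
wrist_force: [0.4, -0.9, -5.4]
grip_width: 19.7
```

>>> {"method": "step_arm", "body": {
  "moves": "-0.035 0 -0.005 0 -0.01 0 -1;-0.03 0 -0.005 0 -0.01 0 -1;-0.018 0 -0.005 0 -0.012 0 -1;0 0 0 0 0 0 -1;0 0 0 0 0 0 -1"
}}

```text
clock: 8.25
position: [624.9, 58.4, 128.2]
tcp_rot: [-0.29, 0.646, -0.645, 0.287]
wrist_force: [-0.5, -0.4, -6.2]
grip_width: 19.8
```

>>> {"method": "step_arm", "body": {
  "moves": "0 0 0 0 0 0 -1;0 0 0 0 0 0 -1;0 0 0 0 0 0 -1"
}}

```text
clock: 8.55
position: [625.7, 57.8, 129.8]
tcp_rot: [-0.288, 0.646, -0.646, 0.288]
wrist_force: [-0.4, -0.2, -5.0]
grip_width: 19.9
```

Run:
```python
from h import *
plan([625,59.4,128],48.3)
d=grab('side','s2'); P=cloud(d); z=P[...,2]
reg=(P[...,0]>450)&(P[...,0]<720)&(P[...,1]>-50)&(P[...,1]<220)
for b in [(92,105),(110,121),(120.5,130)]: print(b); rect(P,reg&(z>b[0])&(z<b[1]))
plan([625,59.4,128],48.3)
```

```text
yaw 48.3 rotvec deg [-1.0000e-02  1.7983e+02  0.0000e+00] rad [-1.0000e-04  3.1386e+00  1.0000e-04]
yaw 228.3 rotvec deg [ 0.   -0.17  0.  ] rad [ 0.     -0.003   0.0001]
tool shift m [-0.0007  0.0018 -0.0016] q6 0.491 tool x yaw -131.87 tooly [-1.e-04 -0.e+00 -1.e+00] z [ 0.745 -0.667 -0.   ] pos [625.7  57.8 129.8] F [-0.4 -0.2 -5. ] M [ 0.01  0.01 -0.06] t 8.55 w 19.9
(92, 105)
px [222. 275.] 3438 ctr [592.5  85.7] size [124.9 159.8] ang 47.94 z [ 96.4 101.8 103.4]
(110, 121)
px [193. 268.] 687 ctr [605.9 100.6] size [130.6 120. ] ang 28.61 z [111.4 118.5 120.6]
(120.5, 130)
px [191. 243.] 872 ctr [634.1  48.6] size [123.8  50.9] ang 48.75 z [121.9 125.5 127.2]
yaw 48.3 rotvec deg [ 1.0000e-02  1.7983e+02 -0.0000e+00] rad [ 1.0000e-04  3.1387e+00 -1.0000e-04]
yaw 228.3 rotvec deg [-0.   -0.17 -0.  ] rad [-0.     -0.0029 -0.0001]
tool shift m [-0.0006  0.0018 -0.0017] q6 0.491 tool x yaw -131.87 tooly [ 1.e-04  0.e+00 -1.e+00] z [ 0.745 -0.667  0.   ] pos [625.9  57.9 129.8] F [ 0.4  0.8 -5.7] M [-0.04 -0.05  0.04] t 8.6 w 19.9
```

View pics/s2.png

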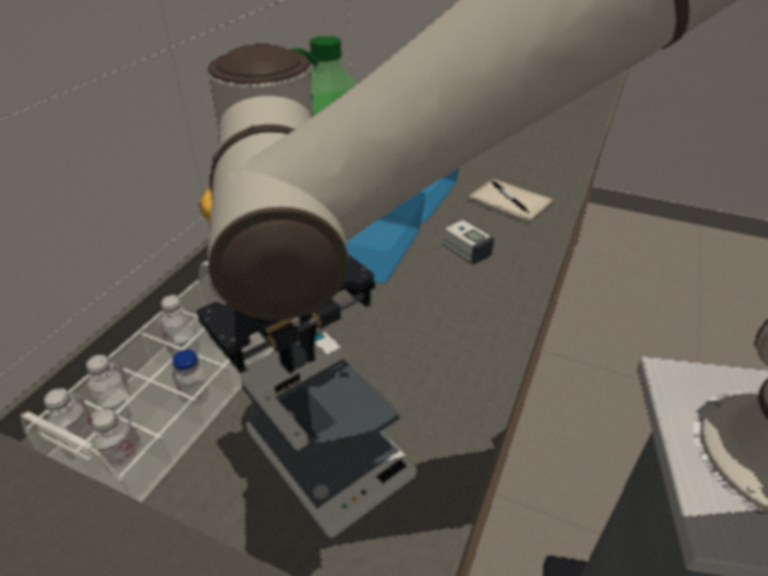

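>>> {"method": "step_arm", "body": {
  "moves": "-0.0013 0.01 -0.0019 0 -0.005 0 -1;0 0.015 0 0 0 0 -1;0 0.015 0 0 0 0 -1;0 0.003 0 0 0 0 -1;0 0 0 0 0 0 -1"
}}

```text
clock: 9.1
position: [625.0, 60.6, 85.6]
tcp_rot: [-0.291, 0.645, -0.645, 0.29]
wrist_force: [0.8, 0.2, -5.3]
grip_width: 20.0
```

>>> {"method": "step_arm", "body": {
  "moves": "0 0 0 0 0 0 -1;0 0 0 0 0 0 -1"
}}

```text
clock: 9.3
position: [626.3, 61.0, 87.5]
tcp_rot: [0.29, -0.645, 0.645, -0.291]
wrist_force: [0.3, 0.0, -5.2]
grip_width: 19.8
```

Run:
```python
from h import *
plan([625,59.4,128],48.4)
d=grab('side','s3'); P=cloud(d); z=P[...,2]
im=d['image'][200:370,120:300,::-1]; cv2.imwrite('pics/s3.png',cv2.resize(im,None,fx=4.4,fy=3.5,interpolation=cv2.INTER_CUBIC))
reg=(P[...,0]>450)&(P[...,0]<720)&(P[...,1]>-50)&(P[...,1]<220)
for b in [(27,33),(50,62),(65,77),(77,86)]: print(b); rect(P,reg&(z>b[0])&(z<b[1]))
d2=grab('scene'); P=cloud(d2)
for x0,x1,y0,y1 in [(650,720,60,200),(720,800,-80,60),(720,800,60,200),(650,720,200,320)]:
    m=(P[...,0]>x0)&(P[...,0]<x1)&(P[...,1]>y0)&(P[...,1]<y1); q=P[m][:,2]; print(x0,y0,len(q),np.percentile(q,[50,95,100]).round() if len(q) else '')
```

```text
yaw 48.4 rotvec deg [-1.5000e-01 -1.7992e+02  1.1000e-01] rad [-2.6000e-03 -3.1401e+00  1.8000e-03]
yaw 228.4 rotvec deg [-0.07  0.08 -0.1 ] rad [-0.0012  0.0015 -0.0017]
tool shift m [ 0.002  -0.0405  0.0002] q6 0.492 tool x yaw -131.52 tooly [ 2.e-03  5.e-04 -1.e+00] z [ 0.749 -0.663  0.001] pos [626.3  61.   87.5] F [ 0.3  0.  -5.2] M [ 0.02 -0.    0.02] t 9.3 w 19.8
(27, 33)
px [233. 321.] 1647 ctr [581.7  97.5] size [131.5 192. ] ang 48.39 z [27.3 28.9 30.9]
(50, 62)
px [223. 291.] 3255 ctr [593.3  88.5] size [124.4 160.5] ang 48.47 z [54.8 59.4 61.2]
(65, 77)
px [205. 265.] 207 ctr [615.2  62.6] size [111.   17.2] ang 56.27 z [66.1 72.5 76.8]
px [187. 295.] 181 ctr [642.8 124. ] size [ 15.9 127.2] ang 53.57 z [66.  72.5 76.8]
(77, 86)
px [192. 268.] 1050 ctr [605.5  77.6] size [123.7 129.9] ang 48.42 z [77.3 82.7 85. ]
650 60 108 [173. 210. 255.]
720 -80 735 [43. 82. 91.]
720 60 533 [20. 61. 92.]
650 200 332 [57. 68. 70.]
```

View pics/s3.png

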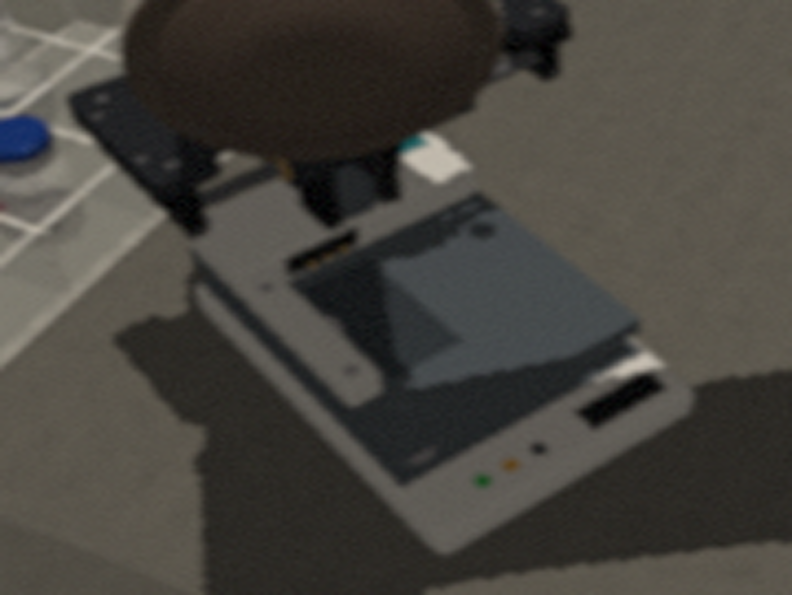

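>>> {"method": "step_arm", "body": {
  "moves": "0.0009 0.002 -0.0003 0 0 0 -1;0 0.003 0 0 0 0 -1;0 0.003 0 0 0 0 -1;0 0.002 0 0 0 0 -1;0 0 0 0 0 0 -1"
}}

```text
clock: 9.9
position: [624.4, 60.2, 75.9]
tcp_rot: [-0.291, 0.645, -0.645, 0.29]
wrist_force: [0.4, 0.1, -6.1]
grip_width: 19.9
```

>>> {"method": "step_arm", "body": {
  "moves": "0 0.002 0 0 0 0 -1;0 0.001 0 0 0 0 -1;0 0 0 0 0 0 -1"
}}

```text
clock: 10.2
position: [624.6, 60.3, 73.4]
tcp_rot: [-0.29, 0.645, -0.645, 0.29]
wrist_force: [-0.2, -0.3, -5.9]
grip_width: 19.9
```

Run:
```python
from h import *
d=grab('side'); P=cloud(d); z=P[...,2]
reg=(P[...,0]>450)&(P[...,0]<720)&(P[...,1]>-50)&(P[...,1]<220)
for b in [(39,53)]: print(b); rect(P,reg&(z>b[0])&(z<b[1]))
plan([625,59.4,69.5],48.4)
```

```text
(39, 53)
px [224. 294.] 3236 ctr [590.2  88.3] size [125.4 157.8] ang 48.29 z [42.8 45.4 47.7]
yaw 48.4 rotvec deg [ 1.0000e-02 -1.7993e+02 -0.0000e+00] rad [ 2.0000e-04 -3.1403e+00 -1.0000e-04]
yaw 228.4 rotvec deg [0.   0.07 0.01] rad [0.     0.0013 0.0001]
tool shift m [0.0005 0.004  0.0008] q6 0.492 tool x yaw -131.53 tooly [-1.e-04 -1.e-04 -1.e+00] z [ 0.749 -0.663 -0.   ] pos [624.7  60.3  73.5] F [ 0.8  0.7 -6.8] M [-0.04 -0.01  0.01] t 10.25 w 19.8
```

>>> {"method": "step_arm", "body": {
  "moves": "0 0.002 0 0 0 0 -1;0 0.001 0 0 0 0 -1;0 0 0 0 0 0 -1;0 0.001 0 0 0 0 -1;0 0 0 0 0 0 -1"
}}

```text
clock: 10.75
position: [624.8, 60.3, 69.7]
tcp_rot: [0.29, -0.645, 0.645, -0.29]
wrist_force: [-0.6, 0.2, -4.9]
grip_width: 19.9
```

>>> {"method": "step_arm", "body": {
  "moves": "0 0 0 0 0 0 -1;0 0 0 0 0 0 -1"
}}

```text
clock: 10.95
position: [624.8, 60.3, 69.6]
tcp_rot: [0.29, -0.645, 0.645, -0.29]
wrist_force: [0.1, -0.1, -5.6]
grip_width: 19.6
```

>>> {"method": "step_arm", "body": {
  "moves": "0 0.001 0 0 0 0 -1;0 0 0 0 0 0 -1;0 0.0007 0 0 0 0 -1;0 0 0 0 0 0 -1"
}}

```text
clock: 11.35
position: [624.9, 60.3, 69.6]
tcp_rot: [0.29, -0.645, 0.645, -0.291]
wrist_force: [-4.8, 0.4, 5.2]
grip_width: 19.7
```

>>> {"method": "step_arm", "body": {
  "moves": "0 0 0 0 0 0 1;0 0 0 0 0 0 1;0 0 0 0 0 0 1;0 0 0 0 0 0 1;0 0 0 0 0 0 1"
}}

```text
clock: 11.85
position: [624.9, 60.3, 67.8]
tcp_rot: [0.29, -0.645, 0.645, -0.29]
wrist_force: [0.2, -0.5, 0.3]
grip_width: 51.8
```

>>> {"method": "step_arm", "body": {
  "moves": "0 0 0 0 0 0 1;0 0 0 0 0 0 1;0 0 0 0 0 0 1;0 -0.01 0 0 0 0 1;0 -0.03 0 0 0 0 1"
}}

```text
clock: 12.35
position: [622.6, 59.8, 105.7]
tcp_rot: [-0.293, 0.645, -0.644, 0.288]
wrist_force: [0.2, -0.4, 0.2]
grip_width: 85.4
```

>>> {"method": "step_arm", "body": {
  "moves": "0 -0.04 0 0 0 0 1;0 -0.04 0 0 0 0 1;0 -0.02 0 0 0 0 1;0 0 0 0 0 0 1;0 0 0 0 0 0 1"
}}

```text
clock: 12.85
position: [624.4, 60.4, 208.2]
tcp_rot: [-0.29, 0.645, -0.645, 0.29]
wrist_force: [-0.5, -0.3, -1.1]
grip_width: 86.9
```

Run:
```python
from h import *
plan([427,-398,200],48.3)
d=grab('side','s4'); P=cloud(d); z=P[...,2]
im=d['image'][200:370,120:300,::-1]; cv2.imwrite('pics/s4.png',cv2.resize(im,None,fx=4.4,fy=3.5,interpolation=cv2.INTER_CUBIC))
reg=(P[...,0]>450)&(P[...,0]<720)&(P[...,1]>-50)&(P[...,1]<220)
for b in [(27,33),(38,47),(55,63),(63,70),(75,95)]: print(b); rect(P,reg&(z>b[0])&(z<b[1]))
m=reg&(z>38)&(z<46); A=np.c_[P[m][:,:2]-[592,88],np.ones(m.sum())]; print('plane',np.linalg.lstsq(A,P[m][:,2],rcond=None)[0])
d=grab('wrist','w4'); P=cloud(d); z=P[...,2]
print('wrist')
for b in [(27,33),(38,47),(55,62),(62,70),(75,95)]: print(b); rect(P,(z>b[0])&(z<b[1])&(np.abs(P[...,0]-600)<110)&(np.abs(P[...,1]-80)<120))
```

```text
yaw 48.3 rotvec deg [-8.0000e-02 -1.7984e+02 -2.0000e-02] rad [-1.4000e-03 -3.1388e+00 -3.0000e-04]
yaw 228.3 rotvec deg [ 0.01  0.16 -0.05] rad [ 0.0002  0.0028 -0.0009]
tool shift m [0.474  0.0078 0.1563] q6 0.492 tool x yaw -131.54 tooly [ 5.e-04  8.e-04 -1.e+00] z [ 0.748 -0.663 -0.   ] pos [624.4  60.4 208.2] F [-0.5 -0.3 -1.1] M [ 0.01 -0.03  0.  ] t 12.85 w 86.9
(27, 33)
px [236. 323.] 1254 ctr [581.3  97.4] size [130.6 190.6] ang 48.35 z [27.3 28.8 31.2]
(38, 47)
px [224. 295.] 3072 ctr [590.9  87.8] size [125.7 159. ] ang 48.26 z [39.9 41.7 43.6]
(55, 63)
px [195. 290.] 578 ctr [604.8 104.3] size [128.7 119.1] ang 28.77 z [55.8 59.4 61.8]
(63, 70)
px [195. 263.] 963 ctr [633.7  50.7] size [122.7  49.3] ang 48.07 z [63.7 65.6 67.3]
(75, 95)
px [197. 256.] 236 ctr [631.4  53.1] size [20.8 42.4] ang 46.63 z [76.9 89.1 91.4]
plane [ 1.05749668e-03 -5.09878924e-04  4.17620579e+01]
wrist
(27, 33)
px [271. 142.] 144 ctr [643.5  18.7] size [92.2  2.4] ang 48.2 z [27.1 28.8 32.7]
px [254. 269.] 697 ctr [523.4 151.5] size [122.   20.1] ang 48.48 z [27.1 27.8 29. ]
(38, 47)
px [262. 211.] 3757 ctr [586.1  82.9] size [108.6  62.9] ang 48.19 z [39.3 40.5 41.7]
px [256. 262.] 368 ctr [537.4 136.9] size [122.6   6.5] ang 48.89 z [39.3 40.3 41.5]
(55, 62)
px [255. 145.] 110 ctr [654.3  33. ] size [116.2   1.1] ang 48.41 z [57.3 59.8 61.7]
px [211. 210.] 632 ctr [630.3 124.2] size [19.4 59.4] ang 49.04 z [56.4 58.2 59.5]
px [237. 188.] 61 ctr [631.4  82.9] size [23.7  3.1] ang 49.02 z [56.4 57.2 58.5]
(62, 70)
px [256. 165.] 3740 ctr [636.6  48.4] size [123.5  46.5] ang 48.46 z [63.1 64.4 65.6]
(75, 95)
px [256. 172.] 739 ctr [635.   50.5] size [20.5 41. ] ang 48.9 z [84.1 88.8 90.2]
```

View pics/s4.png

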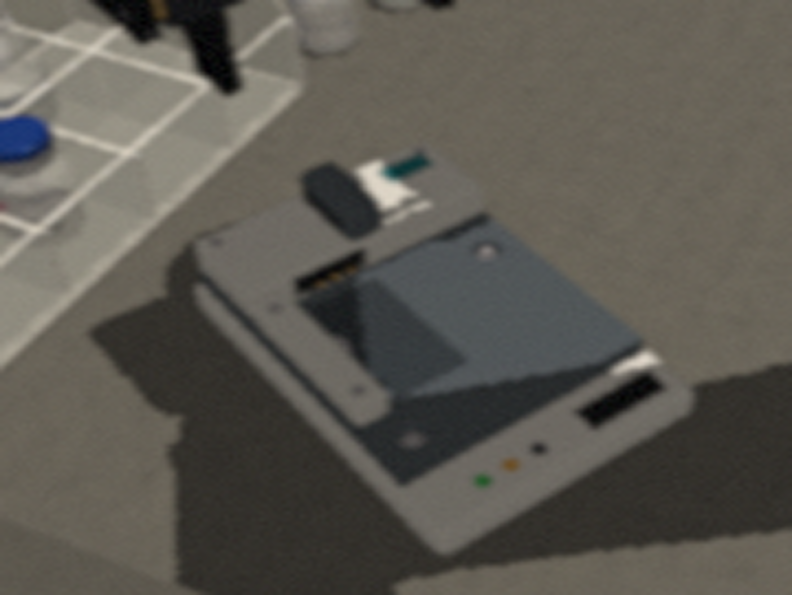

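View pics/w4.png

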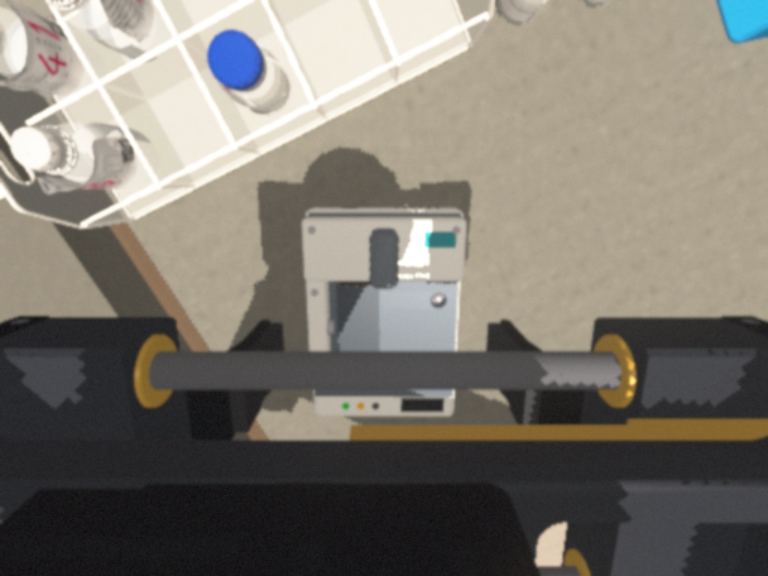

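Run:
```python
from h import *
d=grab('side'); P=cloud(d); z=P[...,2]
m=(z>90)&(P[...,1]<-200)&(P[...,0]<560)&(P[...,0]>200)
print(m.sum()); 
if m.sum(): print(P[m][::20].round())
m=(z>120)&(P[...,1]<-150)&(P[...,1]>-420)&(P[...,0]>200); print(P[m].min(0),P[m].max(0))
reg=(P[...,0]>350)&(P[...,0]<500)&(P[...,1]>-460)&(P[...,1]<-320)
rect(P,reg&(z>30)&(z<44))
plan([420,-393,200],48.3)
```

```text
122
[[  395. -1086.   111.]
 [  414. -1052.   106.]
 [  409. -1057.    96.]
 [  435.  -968.   103.]
 [  558.  -555.   113.]
 [  550.  -542.   107.]
 [  553.  -544.    92.]]
[ 595.24049428 -419.77919128  120.07777408] [ 933.53448583 -150.01618937  479.77304584]
px [313. 157.] 365 ctr [ 422.3 -395.8] size [50.8 86.3] ang 47.49 z [31.9 39.4 41.6]
yaw 48.3 rotvec deg [ 2.5000e-01 -1.7984e+02 -1.7000e-01] rad [ 4.4000e-03 -3.1388e+00 -3.0000e-03]
yaw 228.3 rotvec deg [0.11 0.16 0.16] rad [0.0019 0.0028 0.0028]
tool shift m [0.4743 0.0072 0.1479] q6 0.492 tool x yaw -131.54 tooly [-3.3e-03 -8.0e-04 -1.0e+00] z [ 0.748 -0.663 -0.002] pos [623.8  60.1 206.1] F [ 0.1 -0.2  0.2] M [0.07 0.03 0.  ] t 13.0 w 86.7
```

>>> {"method": "step_arm", "body": {
  "moves": "0.025 0 0.008 0 0 0 1;0.04 0 0.012 0 0 0 1;0.04 0 0.013 0 0 0 1;0.04 0 0.013 0 0 0 1;0.04 0 0.013 0 0 0 1"
}}

```text
clock: 13.5
position: [544.8, -118.6, 206.5]
tcp_rot: [-0.291, 0.645, -0.644, 0.29]
wrist_force: [-0.0, -0.6, -0.4]
grip_width: 86.7
```

>>> {"method": "step_arm", "body": {
  "moves": "0.04 0 0.012 0 0 0 1;0.04 0 0.013 0 0 0 1;0.04 0 0.012 0 0 0 1;0.04 0 0.013 0 0 0 1;0.04 0 0.013 0 0 0 1"
}}

```text
clock: 14.0
position: [459.4, -310.0, 206.7]
tcp_rot: [-0.291, 0.645, -0.644, 0.29]
wrist_force: [-0.6, 0.1, 0.0]
grip_width: 87.0
```

>>> {"method": "step_arm", "body": {
  "moves": "0.04 0 0.012 0 0 0 1;0.03 0 0.009 0 0 0 1;0.019 0 0.005 0 0 0 1;0 0 0 0 0 0 1;0 0 0 0 0 0 1"
}}

```text
clock: 14.5
position: [420.7, -392.6, 206.7]
tcp_rot: [-0.29, 0.646, -0.644, 0.29]
wrist_force: [0.9, -0.0, 0.1]
grip_width: 86.9
```

Run:
```python
from h import *
plan([425,-398,110],48.3)
d=grab('wrist','w5'); P=cloud(d); z=P[...,2]
for b in [(5,30),(34,44)]: print(b); rect(P,(z>b[0])&(z<b[1])&(np.abs(P[...,0]-425)<80)&(np.abs(P[...,1]+398)<90))
for l in ['logger','logger_contacts']:
    for x in ctrl.spot_point('wrist',l)[:2]: print(l,round(x['score'],2),np.round(x['centre'],1), ptz(d,*x['centre'],0 if l=='logger' else 13))
```

```text
yaw 48.3 rotvec deg [ 3.0000e-02 -1.7989e+02 -2.0000e-01] rad [ 5.0000e-04 -3.1396e+00 -3.5000e-03]
yaw 228.3 rotvec deg [0.13 0.11 0.02] rad [0.0023 0.002  0.0003]
tool shift m [0.0012 0.0966 0.007 ] q6 1.315 tool x yaw -131.59 tooly [-0.0019  0.0013 -1.    ] z [ 0.748 -0.664 -0.002] pos [ 420.7 -392.6  206.7] F [ 0.9 -0.   0.1] M [ 0.08 -0.03  0.07] t 14.5 w 86.9
(5, 30)
(34, 44)
px [257. 168.] 2591 ctr [ 426.  -399.7] size [47.7 84.3] ang 47.57 z [37.  38.6 39.9]
logger 0.86 [259.7 163. ] [ 425.59697195 -404.19160688    0.        ]
logger_contacts 0.86 [255.2 138.2] [ 455.27476822 -422.37597386   13.        ]
logger_contacts 0.3 [259.5 164.6] [ 425.79443371 -403.7945084    13.        ]
```

View pics/w5.png

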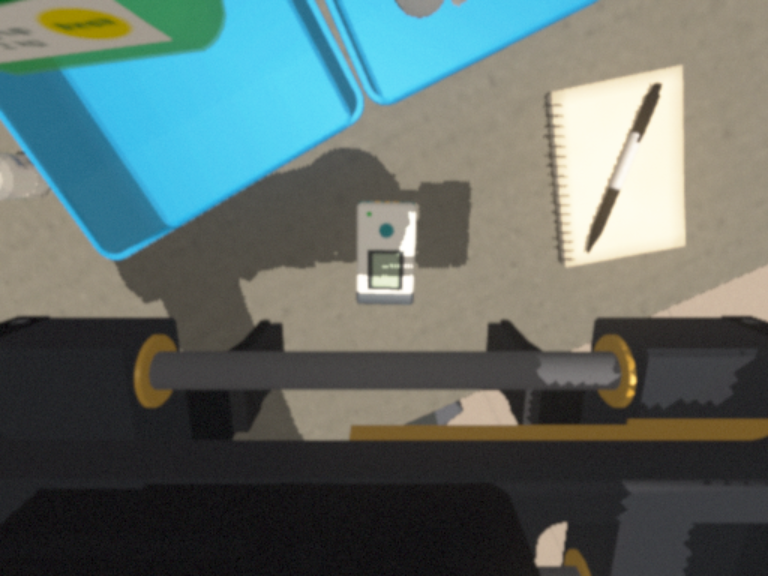

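>>> {"method": "step_arm", "body": {
  "moves": "0.0015 0.03 0.0066 0 0.014 0 1;0 0.04 0 0 0 0 1;0 0.04 0 0 0 0 1;0 0.03 0 0 0 0 1;0 0.02 0 0 0 0 1"
}}

```text
clock: 15.15
position: [424.6, -396.5, 45.4]
tcp_rot: [-0.287, 0.648, -0.646, 0.285]
wrist_force: [0.1, -0.9, 0.5]
grip_width: 87.3
```

>>> {"method": "step_arm", "body": {
  "moves": "0 0 0 0 0 0 1;0 0 0 0 0 0 1"
}}

```text
clock: 15.35
position: [426.0, -397.9, 48.3]
tcp_rot: [0.286, -0.646, 0.647, -0.286]
wrist_force: [0.3, -0.8, -0.1]
grip_width: 86.9
```

Run:
```python
from h import *
d=grab('wrist','w6'); P=cloud(d); z=P[...,2]
for b in [(5,30),(34,44)]: print(b); rect(P,(z>b[0])&(z<b[1])&(np.abs(P[...,0]-425)<80)&(np.abs(P[...,1]+398)<90))
plan([424.5,-398,21],47.6)
```

```text
(5, 30)
px [256. 157.] 306 ctr [ 456.7 -427.5] size [47.7  2.2] ang 46.85 z [ 6.7 17.6 28.1]
(34, 44)
px [257. 197.] 5212 ctr [ 438.4 -410.6] size [48.1 50.7] ang 47.43 z [37.  38.5 39.7]
px [257. 269.] 1237 ctr [ 401.1 -376.2] size [48.8 15.9] ang 46.56 z [37.6 38.8 39.7]
yaw 47.6 rotvec deg [-2.0000e-02 -1.7985e+02  2.2000e-01] rad [-3.0000e-04 -3.1389e+00  3.8000e-03]
yaw 227.6 rotvec deg [-0.14  0.15 -0.01] rad [-0.0024  0.0027 -0.0002]
tool shift m [ 0.0011  0.0282 -0.0018] q6 1.307 tool x yaw -132.25 tooly [ 0.0019 -0.0015 -1.    ] z [ 0.74  -0.672  0.002] pos [ 426.5 -398.3   49.2] F [ 0.6 -0.2  0.7] M [ 0.01 -0.    0.01] t 15.4 w 87.2
```

View pics/w6.png

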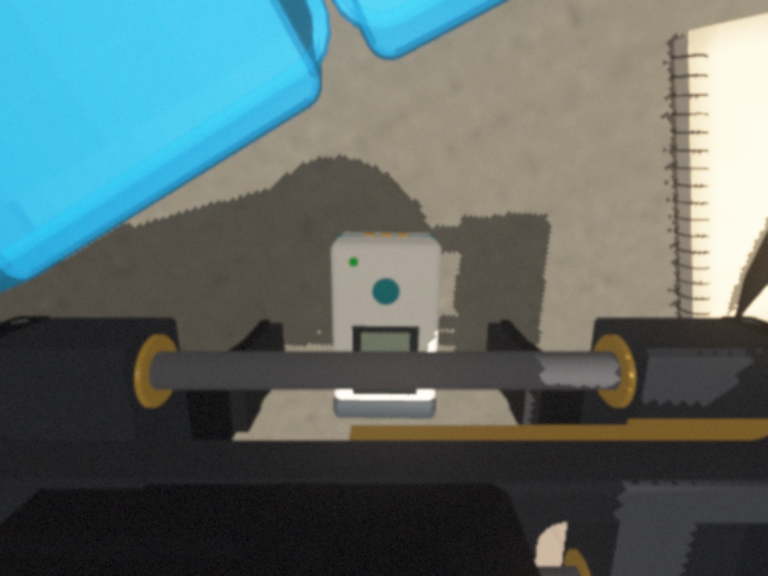

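>>> {"method": "step_arm", "body": {
  "moves": "0 0.015 0 0 0 0 1;0 0.01 0 0 0 0 1;0 0.002 0 0 0 0 1;0 0 0 0 0 0 1;0 0 0 0 0 0 1"
}}

```text
clock: 15.9
position: [425.6, -398.5, 21.6]
tcp_rot: [0.286, -0.646, 0.647, -0.286]
wrist_force: [-0.2, 0.4, 0.0]
grip_width: 87.1
```

>>> {"method": "step_arm", "body": {
  "moves": "0 0 0 0 0 0 1;0 0 0 0 0 0 1"
}}

```text
clock: 16.1
position: [425.5, -398.4, 21.3]
tcp_rot: [0.286, -0.647, 0.647, -0.286]
wrist_force: [-0.1, -0.2, 0.2]
grip_width: 87.2
```

>>> {"method": "step_arm", "body": {
  "moves": "0 0 0 0 0 0 -1;0 0 0 0 0 0 -1;0 0 0 0 0 0 -1;0 0 0 0 0 0 -1;0 0 0 0 0 0 -1"
}}

```text
clock: 16.6
position: [425.2, -398.1, 20.8]
tcp_rot: [-0.286, 0.647, -0.647, 0.286]
wrist_force: [0.4, 0.4, 0.2]
grip_width: 54.9
```

>>> {"method": "step_arm", "body": {
  "moves": "0 0 0 0 0 0 -1;0 0 0 0 0 0 -1;0 0 0 0 0 0 -1;0 0 0 0 0 0 -1"
}}

```text
clock: 17.0
position: [425.2, -398.1, 20.8]
tcp_rot: [-0.286, 0.647, -0.647, 0.286]
wrist_force: [0.3, 0.1, -0.4]
grip_width: 48.1
```

>>> {"method": "step_arm", "body": {
  "moves": "0 -0.01 0 0 0 0 -1;0 -0.03 0 0 0 0 -1;0 -0.04 0 0 0 0 -1;0 -0.04 0 0 0 0 -1;0 -0.03 0 0 0 0 -1"
}}

```text
clock: 17.5
position: [425.6, -398.5, 174.2]
tcp_rot: [0.285, -0.646, 0.648, -0.286]
wrist_force: [0.5, -0.2, -1.8]
grip_width: 48.0
```

>>> {"method": "step_arm", "body": {
  "moves": "0 0 0 0 0 0 -1;0 0 0 0 0 0 -1;0 0 0 0 0 0 -1"
}}

```text
clock: 17.8
position: [424.2, -397.4, 169.5]
tcp_rot: [-0.286, 0.648, -0.646, 0.285]
wrist_force: [-0.3, 0.5, -2.2]
grip_width: 47.6
```

Run:
```python
from h import *
d=grab('wrist','w7'); P=cloud(d); z=P[...,2]
for b in [(182,196)]: print(b); rect(P,(z>b[0])&(z<b[1])&(np.abs(P[...,0]-425)<80)&(np.abs(P[...,1]+398)<90))
m=(z>170)&(z<196)&(np.abs(P[...,0]-435)<50)&(np.abs(P[...,1]+405)<50); print(np.percentile(P[m][:,2],[5,50,95]))
plan([424.5,-398,21],48.3)
```

```text
(182, 196)
px [257. 202.] 6043 ctr [ 441.6 -414.6] size [67.4 38.5] ang 47.45 z [185.1 187.  188.5]
px [256. 271.] 1810 ctr [ 410.1 -385.8] size [48.  16.5] ang 46.94 z [186.2 187.5 188.6]
[181.31154109 187.08649863 188.52996398]
yaw 48.3 rotvec deg [-4.0000e-02  1.7935e+02  3.2000e-01] rad [-7.0000e-04  3.1303e+00  5.6000e-03]
yaw 228.3 rotvec deg [ 0.2  -0.65  0.03] rad [ 0.0036 -0.0113  0.0005]
tool shift m [1.000e-04 1.482e-01 1.100e-03] q6 1.307 tool x yaw -132.35 tooly [-0.003   0.0021 -1.    ] z [ 0.739 -0.674 -0.004] pos [ 424.2 -397.5  169.2] F [ 0.6  1.4 -1.8] M [0.05 0.03 0.01] t 17.85 w 47.6
```

View pics/w7.png

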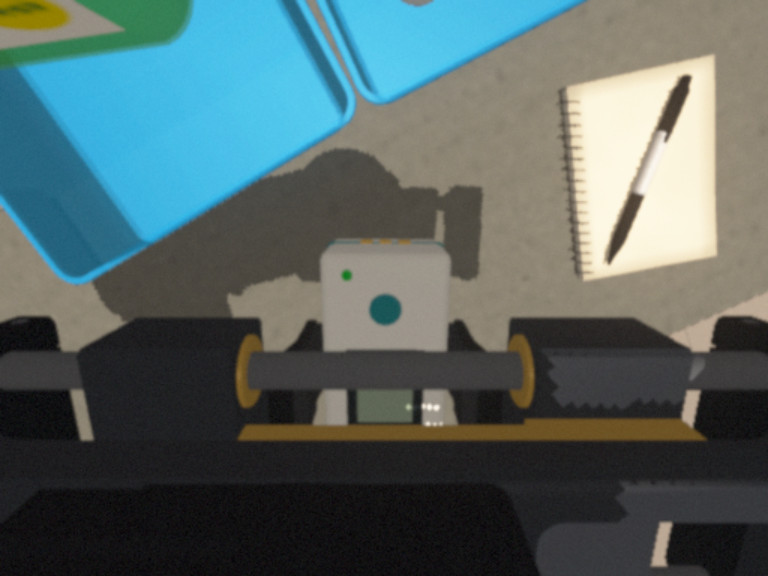

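Run:
```python
from h import *
plan([587.5,112.3,169],48.4)
```

```text
yaw 48.4 rotvec deg [-4.0000e-02  1.7925e+02  3.2000e-01] rad [-7.0000e-04  3.1285e+00  5.6000e-03]
yaw 228.4 rotvec deg [ 0.2  -0.75  0.03] rad [ 0.0036 -0.0131  0.0005]
tool shift m [-0.4868  0.0008 -0.2227] q6 1.307 tool x yaw -132.35 tooly [-0.003   0.0021 -1.    ] z [ 0.739 -0.674 -0.004] pos [ 424.2 -397.5  169.2] F [ 0.6  1.4 -1.8] M [0.05 0.03 0.01] t 17.85 w 47.6
```

>>> {"method": "step_arm", "body": {
  "moves": "-0.02 0 -0.009 0 0 0 -1;-0.04 0 -0.018 0 0 0 -1;-0.04 0 -0.018 0 0 0 -1;-0.04 0 -0.018 0 0 0 -1;-0.04 0 -0.018 0 0 0 -1"
}}

```text
clock: 18.35
position: [486.1, -208.9, 169.4]
tcp_rot: [-0.287, 0.647, -0.646, 0.285]
wrist_force: [0.8, -1.0, -2.2]
grip_width: 47.8
```

>>> {"method": "step_arm", "body": {
  "moves": "-0.04 0 -0.018 0 0 0 -1;-0.04 0 -0.018 0 0 0 -1;-0.04 0 -0.018 0 0 0 -1;-0.04 0 -0.018 0 0 0 -1;-0.04 0 -0.018 0 0 0 -1"
}}

```text
clock: 18.85
position: [554.2, -0.4, 169.5]
tcp_rot: [-0.287, 0.647, -0.647, 0.285]
wrist_force: [1.0, -0.4, -0.6]
grip_width: 48.5
```

>>> {"method": "step_arm", "body": {
  "moves": "-0.04 0 -0.019 0 0 0 -1;-0.04 0 -0.019 0 0 0 -1;-0.027 0 -0.013 0 -0.013 0 -1;0 0 0 0 0 0 -1;0 0 0 0 0 0 -1"
}}

```text
clock: 19.35
position: [588.2, 111.6, 169.0]
tcp_rot: [-0.292, 0.645, -0.645, 0.289]
wrist_force: [0.1, -0.6, -2.6]
grip_width: 47.8
```

>>> {"method": "step_arm", "body": {
  "moves": "0 0.01 0 0 0 0 -1;0 0.02 0 0 0 0 -1;0 0 0 0 0 0 -1;0 0 0 0 0 0 -1;0 0 0 0 0 0 -1"
}}

```text
clock: 19.85
position: [589.5, 110.8, 141.6]
tcp_rot: [0.289, -0.645, 0.645, -0.29]
wrist_force: [-0.1, -0.1, -1.2]
grip_width: 47.8
```

Run:
```python
from h import *
plan([587.5,112.3,139],48.4)
d=grab('side'); P=cloud(d); z=P[...,2]
im=d['image'][170:370,120:320,::-1]; cv2.imwrite('pics/s5.png',cv2.resize(im,None,fx=3,fy=3,interpolation=cv2.INTER_CUBIC))
reg=(P[...,0]>450)&(P[...,0]<720)&(P[...,1]>-50)&(P[...,1]<220)
for b in [(38,47),(63,70),(145,165)]: print(b); rect(P,reg&(z>b[0])&(z<b[1]))
```

```text
yaw 48.4 rotvec deg [ 9.0000e-02  1.7998e+02 -8.0000e-02] rad [ 1.5000e-03  3.1412e+00 -1.4000e-03]
yaw 228.4 rotvec deg [-0.05 -0.02 -0.06] rad [-0.0009 -0.0004 -0.001 ]
tool shift m [ 0.0002  0.0026 -0.0025] q6 0.388 tool x yaw -131.62 tooly [ 1.3e-03  1.0e-04 -1.0e+00] z [ 0.748 -0.664  0.001] pos [589.5 110.8 141.6] F [-0.1 -0.1 -1.2] M [ 0.07 -0.04  0.01] t 19.85 w 47.8
(38, 47)
px [225. 300.] 2487 ctr [590.8  88.1] size [125.7 159.3] ang 47.85 z [39.8 41.7 43.6]
(63, 70)
px [181. 272.] 383 ctr [658.8  80.9] size [45.4 45.9] ang 48.23 z [63.8 65.6 67.2]
(145, 165)
px [215. 263.] 1017 ctr [577.8 119.1] size [66.9 61. ] ang 50.77 z [147.6 160.2 162.1]
```

View pics/s5.png

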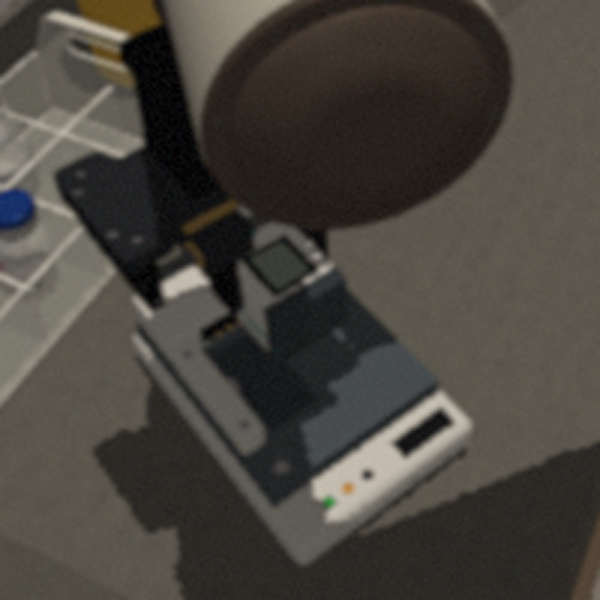

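>>> {"method": "step_arm", "body": {
  "moves": "0 0.015 -0.0025 0 0 0 -1;0 0.025 0 0 0 0 -1;0 0.02 0 0 0 0 -1;0 0.01 0 0 0 0 -1;0 0.002 0 0 0 0 -1"
}}

```text
clock: 20.4
position: [586.9, 112.8, 68.2]
tcp_rot: [0.29, -0.645, 0.645, -0.289]
wrist_force: [-1.3, -0.4, -1.0]
grip_width: 47.5
```

>>> {"method": "step_arm", "body": {
  "moves": "0 0 0 0 0 0 -1;0 0 0 0 0 0 -1;0 0 0 0 0 0 -1;0 0 0 0 0 0 -1"
}}

```text
clock: 20.8
position: [587.6, 113.2, 69.7]
tcp_rot: [0.289, -0.645, 0.645, -0.29]
wrist_force: [-0.2, -0.6, -1.9]
grip_width: 47.7
```

Run:
```python
from h import *
plan([587.5,112.3,63],48.4)
d=grab('side'); P=cloud(d); z=P[...,2]
im=d['image'][200:370,120:320,::-1]; cv2.imwrite('pics/s6.png',cv2.resize(im,None,fx=4,fy=3.5,interpolation=cv2.INTER_CUBIC))
reg=(P[...,0]>450)&(P[...,0]<720)&(P[...,1]>-50)&(P[...,1]<220)
for b in [(38,47),(78,90)]: print(b); rect(P,reg&(z>b[0])&(z<b[1]))
```

```text
yaw 48.4 rotvec deg [-1.2000e-01 -1.7998e+02  6.0000e-02] rad [-2.1000e-03 -3.1413e+00  1.0000e-03]
yaw 228.4 rotvec deg [-0.04  0.02 -0.08] rad [-0.0006  0.0003 -0.0013]
tool shift m [0.0007 0.0067 0.0005] q6 0.384 tool x yaw -131.58 tooly [ 1.3e-03  6.0e-04 -1.0e+00] z [ 0.748 -0.664  0.001] pos [587.6 113.2  69.7] F [-0.2 -0.6 -1.9] M [ 0.04  0.04 -0.  ] t 20.8 w 47.7
(38, 47)
px [228. 313.] 902 ctr [570.  107.5] size [124.  101.2] ang 48.37 z [39.4 41.6 43.3]
(78, 90)
px [212. 300.] 159 ctr [583.2 146.5] size [19.4 55.4] ang 82.95 z [78.5 85.8 89.4]
```

View pics/s6.png

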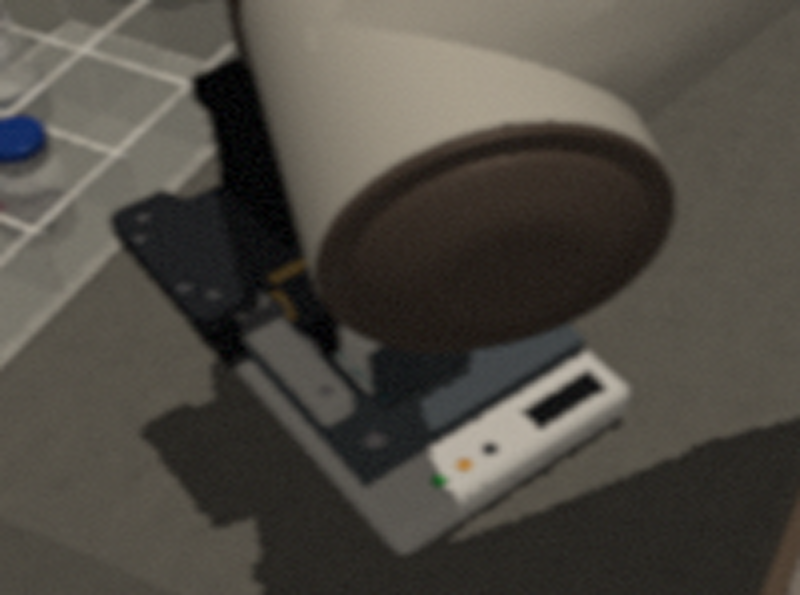

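>>> {"method": "step_arm", "body": {
  "moves": "0 0.003 0 0 0 0 -1;0 0.002 0 0 0 0 -1;0 0 0 0 0 0 -1;0 0 0 0 0 0 -1"
}}

```text
clock: 21.25
position: [587.1, 113.0, 63.6]
tcp_rot: [0.29, -0.645, 0.645, -0.29]
wrist_force: [0.6, 0.8, -1.1]
grip_width: 47.9
```

>>> {"method": "step_arm", "body": {
  "moves": "0 0.001 0 0 0 0 -1;0 0 0 0 0 0 -1;0 0 0 0 0 0 -1"
}}

```text
clock: 21.55
position: [587.2, 113.0, 62.9]
tcp_rot: [-0.29, 0.645, -0.645, 0.29]
wrist_force: [0.2, -0.3, -2.2]
grip_width: 48.1
```

>>> {"method": "step_arm", "body": {
  "moves": "0 0.001 0 0 0 0 -1;0 0 0 0 0 0 -1;0 0 0 0 0 0 -1"
}}

```text
clock: 21.85
position: [587.2, 113.0, 62.8]
tcp_rot: [0.29, -0.645, 0.645, -0.29]
wrist_force: [-2.1, -0.3, 4.9]
grip_width: 47.7
```

>>> {"method": "step_arm", "body": {
  "moves": "0 0.0005 0 0 0 0 -1;0 0 0 0 0 0 -1;0 0 0 0 0 0 -1"
}}

```text
clock: 22.15
position: [587.2, 113.0, 62.8]
tcp_rot: [0.29, -0.645, 0.645, -0.29]
wrist_force: [-3.9, 0.2, 7.7]
grip_width: 47.8
```

>>> {"method": "step_arm", "body": {
  "moves": "0 -0.0006 0.002 0 0 0 -1;-0.001 0 0.003 0 0 0 -1;-0.002 0 0.002 0 0 0 -1;0 0 0 0 0 0 -1;0 0 0 0 0 0 -1"
}}

```text
clock: 22.65
position: [594.2, 110.5, 62.8]
tcp_rot: [0.29, -0.645, 0.645, -0.29]
wrist_force: [-3.2, 0.6, 6.7]
grip_width: 47.9
```

>>> {"method": "step_arm", "body": {
  "moves": "0 0 0.002 0 0 0 -1;0 0 0.001 0 0 0 -1;0 0 0.001 0 0 0 -1;0 0 0 0 0 0 -1;0 0 0 0 0 0 -1"
}}

```text
clock: 23.15
position: [596.4, 108.7, 62.8]
tcp_rot: [-0.29, 0.645, -0.644, 0.29]
wrist_force: [-6.8, 3.9, 8.1]
grip_width: 47.8
```

```bash
cat >> h.py <<'E'
def fr():
    F=[];S=None
    for _ in range(1): S=ctrl.read_state(); F.append(S['wrist_force'])
    R=Ro.from_quat(S['tcp_rot']); b=np.array([.747,-.665,0]); y=np.array([.665,.747,0])
    p=S['position']-np.array([601.8,110.3,0])
    print('adapter rel: x',round(p@b,2),'y',round(p@y,2),'z',round(p[2],2),'F',round(F[0]@b,1),round(F[0]@y,1),F[0][2].round(1),'M',S['moment'].round(2),'tool',R.as_matrix()[:,1].round(4),np.degrees(np.arctan2(*R.as_matrix()[:2,0][::-1])).round(2),S['clock'])
E
python3 -c "
from h import *
fr()"
```

```text
adapter rel: x -2.94 y -4.75 z 62.82 F -7.7 -1.6 8.1 M [1.14 1.89 0.02] tool [-1.4e-03  7.0e-04 -1.0e+00] -131.57 23.15
```

>>> {"method": "step_arm", "body": {
  "moves": "0 -0.0008 0.0005 0 0 0 -1;-0.001 0 0 0 0 0 -1;-0.001 0 0 0 0 0 -1;0 0 0 0 0 0 -1;0 0 0 0 0 0 -1"
}}

```text
clock: 23.65
position: [597.0, 108.4, 62.9]
tcp_rot: [-0.292, 0.645, -0.645, 0.288]
wrist_force: [-8.4, 0.9, 8.1]
grip_width: 47.6
```

```bash
python3 -c "
from h import *
fr()"
```

```text
adapter rel: x -2.36 y -4.62 z 62.88 F -6.9 -4.9 8.1 M [0.17 2.01 0.03] tool [-0.0047 -0.0017 -1.    ] -131.59 23.65
```

>>> {"method": "step_arm", "body": {
  "moves": "0 0 0.001 0 0 0 -1;-0.001 0 0 0 0 0 -1;0 0 0.001 0 0 0 -1;0 0 0 0 0 0 -1;0 0 0 0 0 0 -1"
}}

```text
clock: 24.15
position: [598.5, 108.0, 62.9]
tcp_rot: [-0.292, 0.645, -0.645, 0.288]
wrist_force: [-9.2, 2.2, 9.6]
grip_width: 48.1
```

```bash
python3 -c "
from h import *
fr()"
```

```text
adapter rel: x -0.98 y -3.92 z 62.92 F -8.3 -4.5 9.6 M [ 0.5   2.43 -0.09] tool [-0.0059 -0.0014 -1.    ] -131.63 24.15
```

>>> {"method": "step_arm", "body": {
  "moves": "0 -0.001 0 0 0 0 -1;0 0 0 0 0 0 -1;0 0 0 0 0 0 -1"
}}

```text
clock: 24.45
position: [598.8, 108.0, 63.0]
tcp_rot: [-0.292, 0.645, -0.645, 0.288]
wrist_force: [-6.1, 0.6, 4.8]
grip_width: 47.9
```

```bash
python3 -c "
from h import *
fr()"
```

```text
adapter rel: x -0.7 y -3.72 z 62.98 F -5.0 -3.6 4.8 M [ 0.33  1.89 -0.07] tool [-0.0055 -0.0013 -1.    ] -131.64 24.45
```

>>> {"method": "step_arm", "body": {
  "moves": "-0.001 0 0 0 0 0 -1;-0.001 0 0 0 0 0 -1;-0.001 0 0 0 0 0 -1;0 0 0 0 0 0 -1;0 0 0 0 0 0 -1"
}}

```text
clock: 24.95
position: [599.4, 108.7, 63.0]
tcp_rot: [-0.293, 0.645, -0.645, 0.286]
wrist_force: [-8.2, -1.9, 7.0]
grip_width: 47.9
```

```bash
python3 -c "
from h import *
fr()"
```

```text
adapter rel: x -0.73 y -2.73 z 63.0 F -4.9 -6.9 7.0 M [-0.75  2.46 -0.16] tool [-0.0091 -0.0038 -1.    ] -131.66 24.95
```

>>> {"method": "step_arm", "body": {
  "moves": "0 0 0.001 0 0 0 -1;0 0 0 0 0 0 -1;0 0 0 0 0 0 -1"
}}

```text
clock: 25.25
position: [599.7, 108.6, 63.1]
tcp_rot: [-0.293, 0.646, -0.645, 0.286]
wrist_force: [-10.7, 0.7, 8.1]
grip_width: 47.6
```

```bash
python3 -c "
from h import *
fr()"
```

```text
adapter rel: x -0.5 y -2.66 z 63.06 F -8.5 -6.6 8.1 M [-0.06  3.03 -0.12] tool [-0.0098 -0.0031 -0.9999] -131.66 25.25
```

```bash
python3 -c "
from h import *
plan([601.8,110.3,63],48.4)"
```

```text
yaw 48.4 rotvec deg [ -0.79 179.94   0.47] rad [-0.0139  3.1406  0.0083]
yaw 228.4 rotvec deg [ 0.3  -0.06  0.51] rad [ 0.0053 -0.001   0.0088]
tool shift m [-0.0027  0.      0.0005] q6 0.401 tool x yaw -131.66 tooly [-0.0098 -0.0031 -0.9999] z [ 0.747 -0.665 -0.005] pos [599.7 108.6  63.1] F [-10.7   0.7   8.1] M [-0.06  3.03 -0.12] t 25.25 w 47.6
```

>>> {"method": "step_arm", "body": {
  "moves": "0 -0.0005 0 0.005 0 0.009 -1;-0.001 0 0 0 0 0 -1;0 0 0 0 0 0 -1;0 0 0 0 0 0 -1"
}}

```text
clock: 25.65
position: [600.2, 108.9, 62.8]
tcp_rot: [-0.29, 0.645, -0.645, 0.289]
wrist_force: [-8.9, -0.3, 4.9]
grip_width: 47.9
```

```bash
python3 -c "
from h import *
fr()
plan([601.8,110.3,63],48.4)"
```

```text
adapter rel: x -0.29 y -2.09 z 62.84 F -6.5 -6.1 4.9 M [-0.37  2.66 -0.05] tool [-8.e-04 -3.e-04 -1.e+00] -131.68 25.65
yaw 48.4 rotvec deg [-7.0000e-02  1.7992e+02  4.0000e-02] rad [-1.2000e-03  3.1403e+00  6.0000e-04]
yaw 228.4 rotvec deg [ 0.02 -0.08  0.04] rad [ 0.0004 -0.0013  0.0007]
tool shift m [-0.0021 -0.0002  0.0003] q6 0.399 tool x yaw -131.68 tooly [-8.e-04 -3.e-04 -1.e+00] z [ 0.747 -0.665 -0.   ] pos [600.2 108.9  62.8] F [-8.9 -0.3  4.9] M [-0.37  2.66 -0.05] t 25.65 w 47.9
```

Tilt is gone. Continuing the sideways push in small steps.

>>> {"method": "step_arm", "body": {
  "moves": "-0.001 0 0 0 0 0.002 -1;0 0 0 0 0 0 -1;-0.001 0 0 0 0 0.002 -1;0 0 0 0 0 0 -1;0 0 0 0 0 0 -1"
}}

```text
clock: 26.15
position: [600.9, 109.8, 62.8]
tcp_rot: [-0.289, 0.646, -0.645, 0.29]
wrist_force: [-8.7, -2.6, 6.5]
grip_width: 47.7
```

```bash
python3 -c "
from h import *
fr()
plan([601.8,110.3,63],48.4)"
```

```text
adapter rel: x -0.31 y -0.98 z 62.83 F -4.8 -7.7 6.5 M [-0.97  3.03 -0.1 ] tool [ 2.0e-04  1.4e-03 -1.0e+00] -131.67 26.15
yaw 48.4 rotvec deg [1.1000e-01 1.7993e+02 7.0000e-02] rad [1.9000e-03 3.1403e+00 1.3000e-03]
yaw 228.4 rotvec deg [ 0.05 -0.07 -0.07] rad [ 0.0008 -0.0012 -0.0012]
tool shift m [-0.001  -0.0002  0.0003] q6 0.4 tool x yaw -131.67 tooly [ 2.0e-04  1.4e-03 -1.0e+00] z [ 0.747 -0.665 -0.001] pos [600.9 109.8  62.8] F [-8.7 -2.6  6.5] M [-0.97  3.03 -0.1 ] t 26.15 w 47.7
```

>>> {"method": "step_arm", "body": {
  "moves": "-0.001 0 0 0 0 0.002 -1;0 0 0 0 0 0 -1;0 0 0 0 0 0 -1"
}}

```text
clock: 26.45
position: [601.2, 110.1, 62.8]
tcp_rot: [-0.289, 0.646, -0.645, 0.29]
wrist_force: [-9.3, -3.0, 6.6]
grip_width: 47.8
```

```bash
python3 -c "
from h import *
fr()
plan([601.8,110.3,63],48.4)"
```

```text
adapter rel: x -0.31 y -0.58 z 62.81 F -5.0 -8.4 6.6 M [-1.26  3.19 -0.11] tool [ 4.0e-04  2.1e-03 -1.0e+00] -131.67 26.45
yaw 48.4 rotvec deg [1.6000e-01 1.7993e+02 1.0000e-01] rad [2.8000e-03 3.1403e+00 1.7000e-03]
yaw 228.4 rotvec deg [ 0.06 -0.07 -0.1 ] rad [ 0.0011 -0.0012 -0.0018]
tool shift m [-0.0006 -0.0002  0.0003] q6 0.4 tool x yaw -131.67 tooly [ 4.0e-04  2.1e-03 -1.0e+00] z [ 0.747 -0.665 -0.001] pos [601.2 110.1  62.8] F [-9.3 -3.   6.6] M [-1.26  3.19 -0.11] t 26.45 w 47.8
```

>>> {"method": "step_arm", "body": {
  "moves": "-0.001 0 0 0 0 0 -1;0 0 0 0 0 0 -1;0 0 0 0 0 0 -1"
}}

```text
clock: 26.75
position: [601.8, 110.7, 62.9]
tcp_rot: [-0.289, 0.646, -0.645, 0.29]
wrist_force: [-9.5, -3.4, 6.8]
grip_width: 47.9
```

```bash
python3 -c "
from h import *
fr()"
```

```text
adapter rel: x -0.32 y 0.3 z 62.85 F -4.9 -8.9 6.8 M [-1.37  3.24 -0.07] tool [ 3.e-04  2.e-03 -1.e+00] -131.67 26.75
```

>>> {"method": "step_arm", "body": {
  "moves": "-0.001 0 0 0 0 0 -1;0 0 0 0 0 0 -1;0 0 0 0 0 0 -1"
}}

```text
clock: 27.05
position: [602.2, 111.3, 62.8]
tcp_rot: [-0.289, 0.646, -0.645, 0.29]
wrist_force: [-11.1, -4.4, 5.6]
grip_width: 47.6
```

```bash
python3 -c "
from h import *
fr()"
```

```text
adapter rel: x -0.32 y 1.01 z 62.81 F -5.3 -10.6 5.6 M [-1.46  3.29 -0.09] tool [-2.0e-04  1.7e-03 -1.0e+00] -131.68 27.05
```

>>> {"method": "step_arm", "body": {
  "moves": "-0.001 0 0 0 0 0 -1;0 0 0 0 0 0 -1;0 0 0 0 0 0 -1"
}}

```text
clock: 27.35
position: [602.3, 111.3, 62.8]
tcp_rot: [-0.29, 0.646, -0.645, 0.289]
wrist_force: [-12.6, -6.8, 7.7]
grip_width: 47.8
```

```bash
python3 -c "
from h import *
fr()
for c in ['side','scene','wrist']:
    d=grab(c,c+'7')
    if c!='wrist':
        u,v=proj(d,[602,111,60]); u=int(u);v=int(v); im=d['image'][v-60:v+60,u-80:u+80,::-1]; cv2.imwrite('pics/%s7.png'%c,cv2.resize(im,None,fx=5,fy=5,interpolation=cv2.INTER_CUBIC))
"
```

```text
adapter rel: x -0.3 y 1.1 z 62.82 F -4.9 -13.4 7.7 M [-1.87  3.48  0.02] tool [-1.6e-03  8.0e-04 -1.0e+00] -131.68 27.35
```

View pics/side7.png

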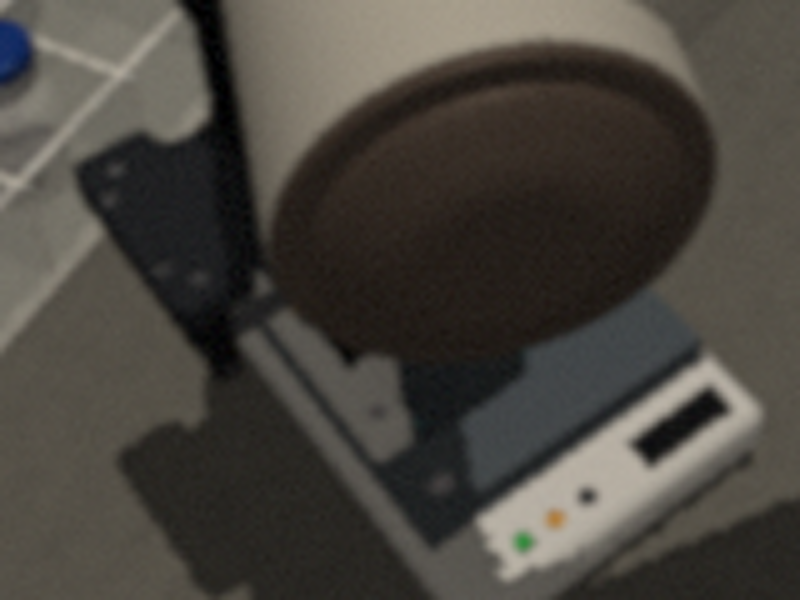

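View pics/wrist7.png

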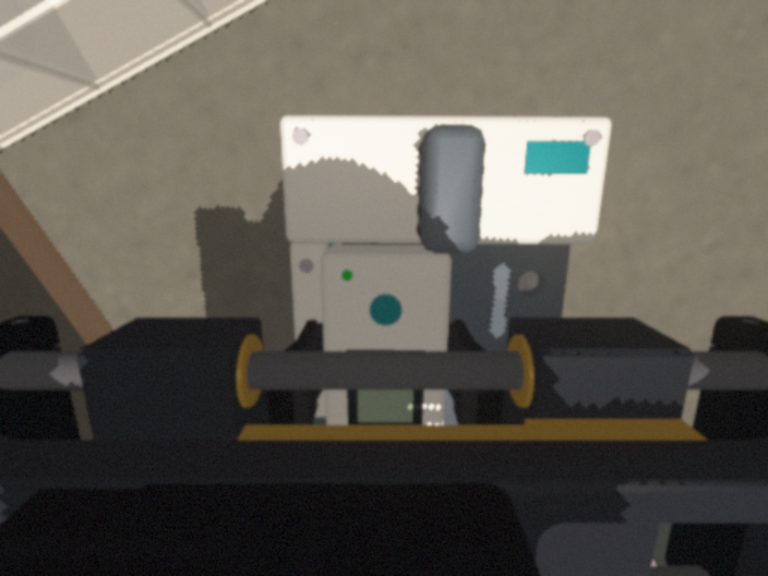

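View pics/scene7.png

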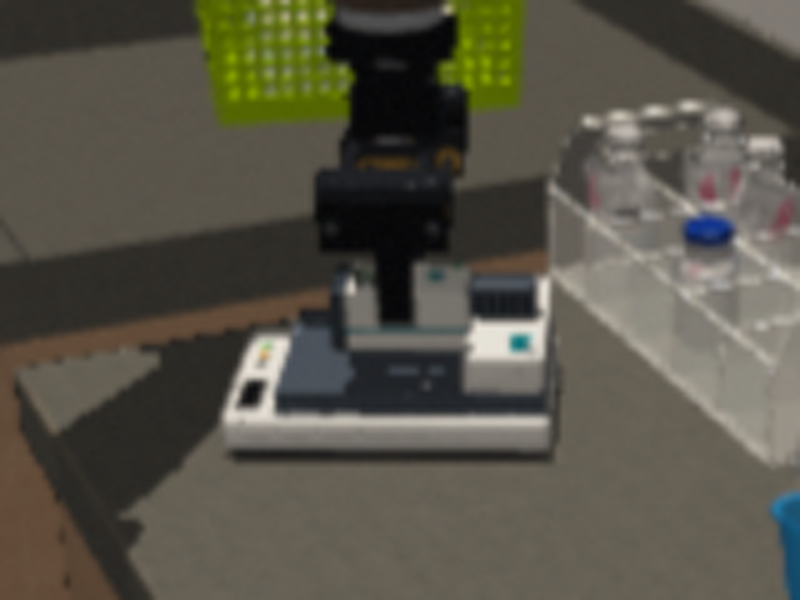

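>>> {"method": "step_arm", "body": {
  "moves": "0 0 0.001 0 0 0 -1;0 0 0 0 0 0 -1;0 0 0 0 0 0 -1"
}}

```text
clock: 27.8
position: [602.3, 111.3, 62.8]
tcp_rot: [-0.29, 0.646, -0.644, 0.289]
wrist_force: [-14.8, -3.6, 9.3]
grip_width: 48.1
```

```bash
python3 -c "
from h import *
fr()"
```

```text
adapter rel: x -0.27 y 1.09 z 62.82 F -8.7 -12.5 9.3 M [-1.15  4.14  0.02] tool [-0.0027  0.0014 -1.    ] -131.68 27.8
```

>>> {"method": "step_arm", "body": {
  "moves": "0 0 0.001 0 0 0 -1;0 0 0 0 0 0 -1;0 0 0 0 0 0 -1"
}}

```text
clock: 28.1
position: [602.5, 111.2, 62.8]
tcp_rot: [-0.29, 0.646, -0.644, 0.289]
wrist_force: [-16.7, -1.8, 10.2]
grip_width: 48.0
```

```bash
python3 -c "
from h import *
fr()"
```

```text
adapter rel: x -0.11 y 1.13 z 62.83 F -11.3 -12.4 10.2 M [-0.47  4.7   0.06] tool [-0.0037  0.002  -1.    ] -131.66 28.1
```

>>> {"method": "step_arm", "body": {
  "moves": "0 0 0.001 0 0 0 -1;0 0 0 0 0 0 -1;0 0 0 0 0 0 -1"
}}

```text
clock: 28.4
position: [602.7, 111.1, 62.9]
tcp_rot: [-0.291, 0.647, -0.644, 0.288]
wrist_force: [-18.5, 0.4, 11.2]
grip_width: 47.6
```

```bash
python3 -c "
from h import *
fr()"
```

```text
adapter rel: x 0.1 y 1.18 z 62.87 F -14.0 -12.0 11.2 M [0.25 5.31 0.08] tool [-0.0046  0.0024 -1.    ] -131.65 28.4
```

```bash
python3 -c "
from h import *
plan([602.5,111.2,63],48.4)"
```

```text
yaw 48.4 rotvec deg [-1.1000e-01  1.7995e+02  4.6000e-01] rad [-2.0000e-03  3.1407e+00  8.0000e-03]
yaw 228.4 rotvec deg [ 0.29 -0.05  0.07] rad [ 0.0051 -0.0009  0.0013]
tool shift m [ 0.     -0.0001 -0.0002] q6 0.404 tool x yaw -131.65 tooly [-0.0046  0.0024 -1.    ] z [ 0.747 -0.665 -0.005] pos [602.7 111.1  62.9] F [-18.5   0.4  11.2] M [0.25 5.31 0.08] t 28.4 w 47.6
```

>>> {"method": "step_arm", "body": {
  "moves": "0 -0.0012 0 0.005 0 0.001 -1;0 0 0 0 0 0 -1;0 0 0 0 0 0 -1;0 0 0 0 0 0 -1"
}}

```text
clock: 28.8
position: [602.7, 111.0, 62.9]
tcp_rot: [-0.29, 0.645, -0.645, 0.289]
wrist_force: [-16.5, 0.0, 6.1]
grip_width: 47.7
```

```bash
python3 -c "
from h import *
fr()"
```

```text
adapter rel: x 0.22 y 1.17 z 62.89 F -12.3 -10.9 6.1 M [0.17 4.61 0.17] tool [-3.e-04 -1.e-04 -1.e+00] -131.67 28.8
```

>>> {"method": "step_arm", "body": {
  "moves": "0 0 0.001 0 0 0 -1;0 0 0 0 0 0 -1;0 0 0.001 0 0 0 -1;0 0 0 0 0 0 -1;0 0 0 0 0 0 -1"
}}

```text
clock: 29.3
position: [603.4, 110.5, 62.9]
tcp_rot: [-0.29, 0.646, -0.645, 0.289]
wrist_force: [-18.7, 4.2, 7.4]
grip_width: 47.8
```

```bash
python3 -c "
from h import *
fr()"
```

```text
adapter rel: x 1.05 y 1.16 z 62.87 F -16.8 -9.3 7.4 M [1.04 5.35 0.14] tool [-1.8e-03  6.0e-04 -1.0e+00] -131.66 29.3
```

>>> {"method": "step_arm", "body": {
  "moves": "0 0 0.001 0 0 0 -1;0 0 0 0 0 0 -1;0 0 0 0 0 0 -1"
}}

```text
clock: 29.6
position: [603.4, 110.4, 62.9]
tcp_rot: [-0.29, 0.646, -0.644, 0.289]
wrist_force: [-21.3, 5.5, 9.2]
grip_width: 48.0
```

```bash
python3 -c "
from h import *
fr()"
```

```text
adapter rel: x 1.16 y 1.14 z 62.88 F -19.6 -10.0 9.2 M [1.79 6.02 0.21] tool [-0.0029  0.0012 -1.    ] -131.65 29.6
```

>>> {"method": "step_arm", "body": {
  "moves": "0 0 0.001 0 0 0 -1;0 0 0 0 0 0 -1;0 0 0 0 0 0 -1"
}}

```text
clock: 29.9
position: [603.5, 110.2, 62.8]
tcp_rot: [-0.29, 0.646, -0.644, 0.288]
wrist_force: [-22.2, 8.4, 10.1]
grip_width: 47.5
```

```bash
python3 -c "
from h import *
fr()
d=grab('wrist','wrist8'); im=d['image'][60:260,170:400,::-1]; cv2.imwrite('pics/wrist8.png',cv2.resize(im,None,fx=3.4,fy=3,interpolation=cv2.INTER_CUBIC))
"
```

```text
adapter rel: x 1.35 y 1.08 z 62.84 F -22.2 -8.5 10.1 M [2.33 6.56 0.09] tool [-0.004   0.0017 -1.    ] -131.68 29.9
```

View pics/wrist8.png

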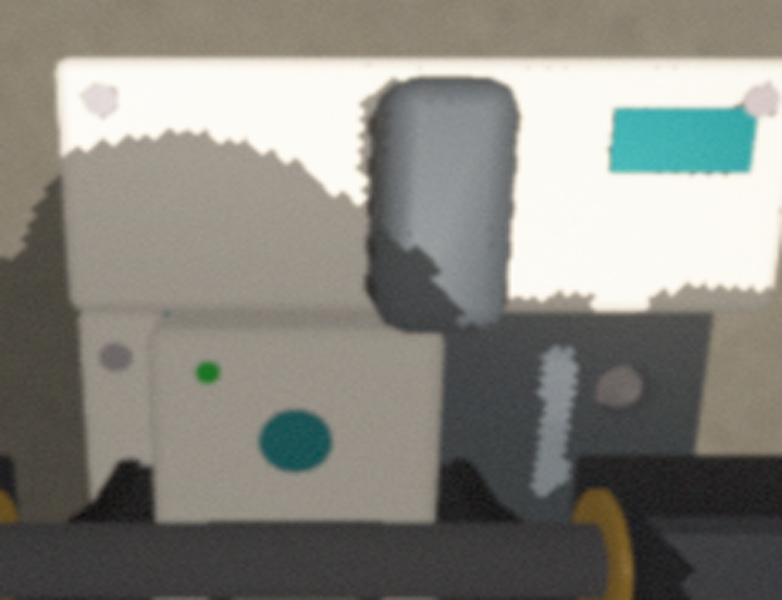

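>>> {"method": "step_arm", "body": {
  "moves": "-0.001 -0.0006 0 0.005 0 0.001 -1;0 0 0 0 0 0 -1;0 0 0 0 0 0 -1;0 0 0 0 0 0 -1"
}}

```text
clock: 30.35
position: [603.6, 110.2, 62.9]
tcp_rot: [0.29, -0.645, 0.646, -0.289]
wrist_force: [-22.6, 5.6, 9.1]
grip_width: 47.6
```

```bash
python3 -c "
from h import *
fr()
d=grab('wrist'); P=cloud(d); z=P[...,2]; print(np.array(d['R'])[2])
for b in [(62,67.5),(78,84),(56,60.5)]:
    m=(z>b[0])&(z<b[1])&(np.abs(P[...,0]-620)<90)&(np.abs(P[...,1]-90)<90); rect(P,m)
for c in ['logger_contacts','pocket_home','logger','base_seat']:
    print(c,[(round(x['score'],2),np.round(x['centre'],1).tolist()) for x in ctrl.spot_point('wrist',c)[:2]])
fr()
"
```

```text
adapter rel: x 1.38 y 1.12 z 62.9 F -20.6 -10.9 9.1 M [1.96 6.54 0.14] tool [-0.0012 -0.0019 -1.    ] -131.7 30.35
[-0.18671442  0.16314684 -0.96877285]
px [290. 121.] 14152 ctr [638.2  48.9] size [123.2  48. ] ang 48.35 z [63.3 64.5 65.7]
px [257. 201.] 5627 ctr [621.2  93.5] size [65.9 38. ] ang 48.58 z [79.2 80.5 81.7]
px [256. 271.] 1809 ctr [589.3 121.8] size [47.6 16.6] ang 48.57 z [79.6 80.9 81.9]
px [204. 189.] 1049 ctr [641.4 119.9] size [15.1 41.7] ang 44.72 z [57.2 58.4 59.6]
px [214. 271.] 100 ctr [599.5 151.3] size [ 4.8 14.5] ang 41.08 z [57.5 58.5 59.4]
logger_contacts [(0.77, [253.4, 163.3])]
pocket_home []
logger [(0.65, [255.8, 216.5])]
base_seat []
adapter rel: x 1.37 y 1.16 z 62.91 F -20.1 -9.5 9.4 M [1.95 6.61 0.2 ] tool [-0.0012 -0.0018 -1.    ] -131.7 30.6
```

```bash
python3 -c "
from h import *
d=grab('wrist'); P=cloud(d); z=P[...,2]
a=np.radians(-41.6); ax=np.array([np.cos(a),np.sin(a)]); ay=np.array([-np.sin(a),np.cos(a)])
o=np.array([602,110])
U=(P[...,:2]-o)@ax; V=(P[...,:2]-o)@ay
near=(abs(U)<130)&(abs(V)<130)
B=near&(z>63)&(z<66.5)&(U>15); L=near&(z>79.3)&(z<82.5)&(U<60)&(abs(V)<40); Rr=near&(z>57)&(z<60)&(V>10)
for n,m in [('block',B),('logger',L),('rail',Rr)]:
    print(n,'U',np.percentile(U[m],[0,.5,2,98,99.5,100]).round(1),'V',np.percentile(V[m],[0,.5,2,98,99.5,100]).round(1))
# face col-wise
for v in range(-20,24,6):
    mb=B&(abs(V-v)<2); ml=L&(abs(V-v)<2); print(v,U[mb].min().round(1),U[ml].max().round(1))
for u in range(0,40,6):
    mb=Rr&(abs(U-u)<2); ml=L&(abs(U-u)<2); print(u,V[mb].min().round(1) if mb.any() else '',V[ml].max().round(1) if ml.any() else '')
c=near&(z>64.5)&(z<79)&(V>-24)&(V<24)&(U>25)&(U<60); print('front face',np.percentile(U[c],[5,50,95]).round(1),c.sum())
"
```

```text
block U [ 43.7  45.   45.8 123.1 127.9 129.9] V [-83.3 -82.1 -80.4 116.1 126.4 129.9]
logger U [-25.5 -24.6 -23.5  42.6  43.3  59.7] V [-32.6 -23.6 -22.1  22.7  24.5  33.1]
rail U [-36.4 -35.8 -33.8 128.4 129.5 129.9] V [ 24.7  25.8  27.2 126.  128.6 129.8]
-20 88.3 43.2
-14 44.1 48.1
-8 44.1 43.9
-2 44.0 44.2
4 44.0 43.8
10 44.1 43.8
16 44.1 43.4
22 43.7 43.3
0  
6 36.4 24.2
12 27.6 33.1
18 27.4 23.3
24 27.9 23.6
30 27.5 23.4
36 27.2 23.1
front face [41.4 49.6 59.3] 1257
```

>>> {"method": "step_arm", "body": {
  "moves": "-0.0015 0 0.0005 0 0 0.001 -1;0 0 0 0 0 0 -1;0 0 0 0 0 0 -1;0 0 0 0 0 0 -1"
}}

```text
clock: 31.05
position: [603.6, 110.2, 62.9]
tcp_rot: [0.291, -0.645, 0.646, -0.288]
wrist_force: [-24.4, 5.5, 11.2]
grip_width: 47.7
```

```bash
python3 -c "
from h import *
fr()"
```

```text
adapter rel: x 1.4 y 1.14 z 62.88 F -21.9 -12.1 11.2 M [1.65 7.29 0.06] tool [-0.0036 -0.0024 -1.    ] -131.74 31.05
```

>>> {"method": "step_arm", "body": {
  "moves": "0 0 0 0 0 0 -1;0 0 0 0 0 0 -1;0 0 0 0 0 0 -1;0 0 0 0 0 0 -1;0 0 0 0 0 0 -1"
}}

```text
clock: 31.55
position: [603.6, 110.2, 62.9]
tcp_rot: [0.291, -0.645, 0.646, -0.288]
wrist_force: [-25.5, 5.1, 11.5]
grip_width: 47.6
```

```bash
python3 -c "
from h import *
fr()
d=grab('scene','sc9'); P=cloud(d); z=P[...,2]
for c in ['scene','side']:
    d=grab(c,c+'9')
"
```

```text
adapter rel: x 1.38 y 1.13 z 62.88 F -22.4 -13.1 11.5 M [1.64 7.28 0.1 ] tool [-0.0036 -0.0024 -1.    ] -131.74 31.55
```

View pics/scene9.png

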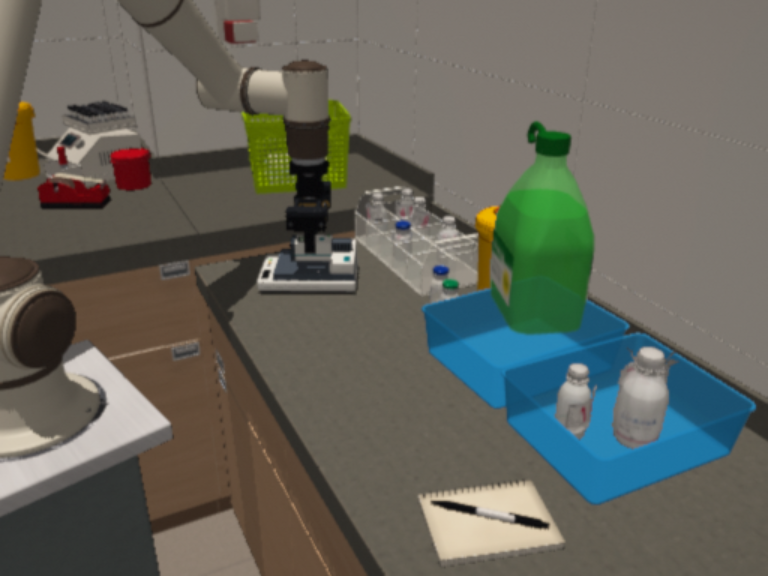

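The logger sits in the adapter on the base at about (325,260), and the vials are unmoved at (440,275) and (450,290). The pose and push are steady, so I'm handing in.

```bash
python3 -c "
from h import *
ctrl.job_done(); fr()"
```

```text
the job is handed in; nothing more can be done
the job is handed in; nothing more can be done
```

I handed the job in at about 31.7 s, with the gripper still holding the logger pressed into the corner.

- **Adapter:** It is on the reader base with both holes over the pegs and the contact block at the end away from the lamps. After I let go, the side camera showed its plate level and 42 mm above the counter, which is fully down.
- **Logger seating:** It lies flat with its gold contacts towards the contact block; its top measured 16.0 mm above the block, as it should be.
- **Stops:** At the end I was pushing with about 22 N against the contact block and 13 N against the side rail. Over the last 0.7 s the arm's position did not change.
- **Flushness:** The wrist depth picture showed the logger within about 0.3 mm of the block's face. The logger hides the rail's inner edge, so flushness there rests on the hard stop and on a picture consistent with no gap.
- **Vials:** They looked unmoved in the last scene picture; I did not measure them.

**Not confirmed or in disagreement:**
- The wrist and side cameras disagreed by about 4 to 5 mm along the adapter's length. I used differences within one camera, plus force, to settle positions.
- I could not see the sprung contacts or the plunger directly. That both are pushed in is inferred from the forces and the measured gaps.
- During the final push the tool moved about 0.8 mm in one step. This may be the adapter taking up its play on the pegs; I did not re-measure its position on the base afterwards.

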